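# Fetch the whetstone from behind the finishing containers

## Task

The whetstone lies at the back of the wooden caddy, behind the bottle, the round tin and the square can. Stand all three containers aside in the steel drip tray first, then lay the whetstone flat in the middle of the rubber mat on the sharpening board, lengthwise along it, and finally put each container back upright where it stood in the caddy. Set things down rather than dropping them, and leave the two bamboo cup holders and the knife alone.

Things in the scene. Friction and masses are not known exactly. Their poses are not given: they have to be found in the camera images.
- whetstone_center (a point): Centre of the whetstone, a two-layer bar (grey below, brick-brown above) 165 long (its x) x 52 wide (its y) x 24 high mm, 0.5 kg, loose, flat on the caddy floor at the back, length along the caddy's y, 12 to 24 mm behind the containers: no room for a gripper while they stand there. Taken across its width; 25 mm free to the caddy's back wall, so open only to about 70 mm.
- bottle_center (a point): Centre (52 mm above its foot) of the amber glass bottle with black cap, loose, 0.24 kg: round body 50 mm diameter, straight up to 74 mm, then shoulder and 28 mm cap up to 104 mm. In the caddy's front row, neighbours 68 mm away, whetstone (24 mm high) close behind: take it 50 to 60 mm above its foot, fingers in front of and behind it (closing along the caddy's x).
- round_tin_center (a point): Centre (41 mm above its foot, on its axis) of the round steel tin with a flat lid, loose, 0.28 kg: plain cylinder, 56 mm diameter, 82 mm high. In the caddy's front row; taken like the bottle, also 50 to 60 mm above its foot, in its upper half: lower down the fingertips would meet the stone and the gripper's body the lid.
- square_can_center (a point): Centre (51 mm above its foot, on its axis) of the square metal can, loose, 0.28 kg: body 50 x 50 mm (sides along its x and y, within 5 degrees of the caddy's), 88 mm high, with a 26 mm round cap up to 102 mm. In the caddy's front row; taken like the bottle.
- caddy: Low open wooden caddy, fixed, 206 (x) x 250 (y) mm outside; origin at the centre of its underside. Floor 10 mm thick; walls 10 mm thick, tops above the bench: front (-x) 22 mm, sides 30 mm, back (+x) 36 mm. The three containers stand in a row along y near x = -34 mm at y about -68, 0 and 68 mm, in any order; the whetstone lies behind near x = +38 mm.
- drip_tray: Shallow sheet-steel drip tray, fixed, empty, 270 (x) x 140 (y) mm, floor 2 mm thick, rim 12 mm high; origin at the centre of its underside. Room for the three containers in a row along x, about 80 mm apart.
- mat_center (a point): Centre of the top of the black rubber mat (190 along x, 76 along y, mm) on the fixed pale wooden sharpening board (260 x 110 mm). This point is 21 mm above the bench; x runs along the board's length. A wooden cleat stands across each end of the board, 111 mm from the centre and 7 mm higher than the mat.
- holder_with_cup: Bystander, loose: bamboo slat cup holder with a white cup in it, 75 mm diameter, 90 mm high; origin at the centre of its underside.
- empty_holder: Bystander, loose: empty bamboo slat cup holder, 75 mm diameter, 70 mm high; origin at the centre of its underside.
- knife: Bystander, loose: bamboo-splitting knife lying flat beyond the caddy, 300 mm long along its x (wooden handle to -x), 40 mm wide, 26 mm high; origin on its underside at mid-length.
Not all that is in view belongs to the job. Leave any pink look-alike of the part that bears square_can_center alone. Leave any pink look-alike of the part that bears bottle_center alone.

How it is judged:
By the outcome, as a careful person would: the job done as asked, in the order asked, and still so for the second after the job is handed in, with the robot touching nothing.
It also fails if it takes over 144 s, if anything falls off the work surface, if the arm or the gripper's body presses on something with over 40 N, if the wrist force passes 120 N, or if a joint passes its speed limit or range.

## Robot

A 7-joint arm with a two-finger parallel gripper is mounted at the origin on the work surface. World frame = base frame: x ahead of the robot, y to its left, z up, the work surface at z = 0. Lengths are in m, angles in rad, forces in N, time in s.
With the tool pointing down it reaches from about 0.425 to 0.875 m from the base axis. Payload 4.7 kg.
Tool frame: the origin (TCP) lies midway between the tips of the shut fingers; the grasp point (between the pads) lies 19 mm behind it; x points along the fingers, y is the direction in which the jaws open and shut, and the axes are right-handed (so a half turn about x gives the same grasp; the last joint's range is limited). The gripper opens to 87 mm and grips with 3 to 60 N. Pads are 19 mm wide; open, the fingers measure 117 mm over their backs; the gripper's body (75 mm by 190 mm) begins 51 mm behind the grasp point.
Start: joints at [1.148, 0.321, -0.07, 1.45, 0.023, 1.371, -0.057], TCP at [0.275, -0.589, 0.223] pointing down, gripper open.
Joint ranges: [-2.86, 2.86], [-0.3, 2.09], [-1.38, 1.24], [0.06, 2.45], [-1.56, 4.7], [0.09, 2.05], [-2.69, 2.69]. Speed limits (rad/s): [2.57, 2.57, 3.14, 3.14, 3.14, 3.14, 3.14].

## Interface

Orientations are given as a rotation vector (axis times angle).
In Python, from bench import ctrl gives the robot as it stands. The module is installed in compiled form; this text tells all that it offers.
- The arm moves only by the shell command python3 -m jog 'ROWS' [FORCE]. ROWS is JSON, a list of rows, each an object with "rot": the turn, a rotation vector about the tool's x, y, z in units of 5 degrees (1.0 is 5 degrees), a list of three; "travel": the shift along the tool's x, y, z in units of 0.3 m (1.0 is 0.3 m), a list of three; "jaw": the closure, from -1 (fully open) to 1 (shut), so that 0 is half open. In form: [{"rot": [ax, ay, az], "travel": [tx, ty, tz], "jaw": jaw}, ...]. A call has 1 to 8 rows; each row shifts and turns the commanded pose from where the row before left it, along the tool's axes as they then stand; what a row does not reach is not made up. A row lasts 1/10 s, in which the tool goes at most 50 mm and 8.59 degrees, less where a joint would pass 70% of its speed; a pose out of reach is approached as far as the arm can. A call with a number of a shift or a turn outside -1 to 1 is refused whole. A call with a gripper value outside its range is refused whole. The fingers move at their own pace and stop on an object; FORCE is the grip in N (left out, the last holds). Time passes only in rows, so rows that do not move let the fingers close. It gives the time, the measured TCP pose, the force and the opening at its end, in the units of the state.
- ctrl.get_state(): the state, without advancing time (a new reading comes with each control period).
- ctrl.get_image(name): name is "scene" or "side" or "wrist"; returns the picture (400x640x3 uint8, red, green, blue); there is no depth.
- ctrl.camera_model(name): a dict with "mtx" (3x3 intrinsics, pixels), "extrinsics" (4x4, takes a point from world to camera coordinates); the wrist camera has in their place "hand_eye" (4x4, takes a point from camera to tool coordinates, whose origin is the TCP and whose axes are the tool frame's). Camera axes: x right, y up, looking along -z (the intrinsics and any distortion apply to the point x, -y, -z); pixel columns grow to the right and rows downward; lengths in m; the calibration is good to about 2 mm. A picture is of the moment at which its call begins: read the wrist's pose just before it. camera_model takes no time and is no camera call.
- ctrl.close_job(): hands the job in, once; it reports no verdict.
The state is a dict: "time": time; "joint_positions": joint angles; "qd": joint speeds; "joint_torque": joint torques, N m; "position": TCP position; "tool_rot": TCP orientation; "ft_force": force on the tool from outside, world axes, zero at the start; "torque": the same for the moment, N m; "grip_width": opening from 0.0 (shut) to 1.0 (fully open).
Only numpy, scipy, OpenCV 4.12 (cv2) and the standard library are available. Lean on these libraries where they do the work, as an engineer would, in place of code of your own. Each camera call takes 0.05 s, during which the arm holds its last target.

## Working session

There is one attempt and no reset: what is moved stays moved. The work goes in short steps, Python scripts to look and compute and a shell command to move; the robot and the scene stay as the last step left them, time stands still between calls to the robot, and variables do not carry over. Pictures are saved under pics/ and viewed, and the job is handed in when it is done.

```bash
ls; mkdir -p pics
python3 - <<'E'
from bench import ctrl
import cv2,numpy as np
np.set_printoptions(precision=4,suppress=True)
s=ctrl.get_state(); print(s)
for n in ["scene","side","wrist"]:
    im=ctrl.get_image(n); cv2.imwrite(f"pics/{n}0.png",im[:,:,::-1]); print(n,ctrl.camera_model(n))
E
```

```text
pics
{'time': 0.0, 'joint_positions': array([ 1.1481,  0.3218, -0.0701,  1.4517,  0.0226,  1.3707, -0.0569]), 'qd': array([-0.0016, -0.002 ,  0.0016, -0.0009, -0.0011,  0.0005,  0.0007]), 'joint_torque': array([ -0.0009, -49.1285,  -0.4045, -31.2526,  -0.0641,   0.0436,
         0.0002]), 'position': array([ 0.2747, -0.5885,  0.2215]), 'tool_rot': array([ 1.9798,  0.4414, -1.9809]), 'ft_force': array([-0.1084, -1.0858, -0.2965]), 'torque': array([0.0389, 0.0504, 0.0352]), 'grip_width': 0.9950687303212187}
scene {'mtx': array([[473.0406,   0.    , 316.9844],
       [  0.    , 473.0406, 206.2923],
       [  0.    ,   0.    ,   1.    ]]), 'extrinsics': array([[ 0.1608,  0.9869, -0.0142, -0.0718],
       [-0.6179,  0.1119,  0.7782,  0.3032],
       [ 0.7696, -0.1164,  0.6278, -1.5415],
       [ 0.    ,  0.    ,  0.    ,  1.    ]])}
side {'mtx': array([[455.8946,   0.    , 317.7779],
       [  0.    , 455.8946, 195.5035],
       [  0.    ,   0.    ,   1.    ]]), 'extrinsics': array([[-0.717 , -0.6968,  0.0179,  0.4083],
       [ 0.5468, -0.5464,  0.6344, -0.3349],
       [-0.4323,  0.4646,  0.7728, -0.891 ],
       [ 0.    ,  0.    ,  0.    ,  1.    ]])}
wrist {'mtx': array([[330.6548,   0.    , 319.9982],
       [  0.    , 330.6548, 194.6932],
       [  0.    ,   0.    ,   1.    ]]), 'hand_eye': array([[ 0.    ,  0.2688, -0.9632, -0.1619],
       [ 1.    , -0.0008, -0.0002, -0.0003],
       [-0.0008, -0.9632, -0.2688, -0.0729],
       [ 0.    ,  0.    ,  0.    ,  1.    ]])}
```

View pics/scene0.png

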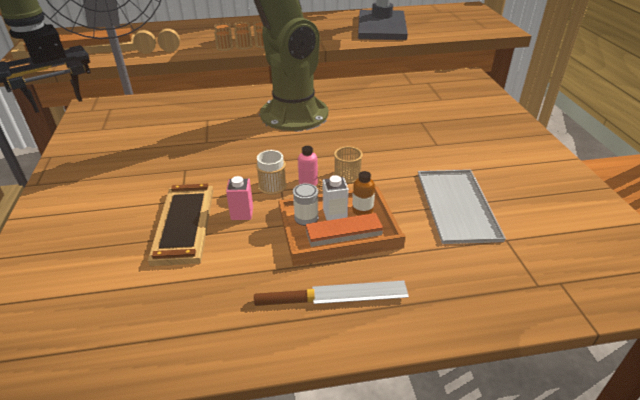

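View pics/side0.png

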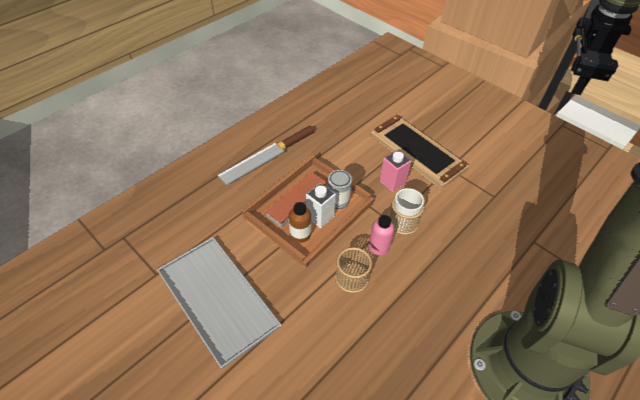

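View pics/wrist0.png

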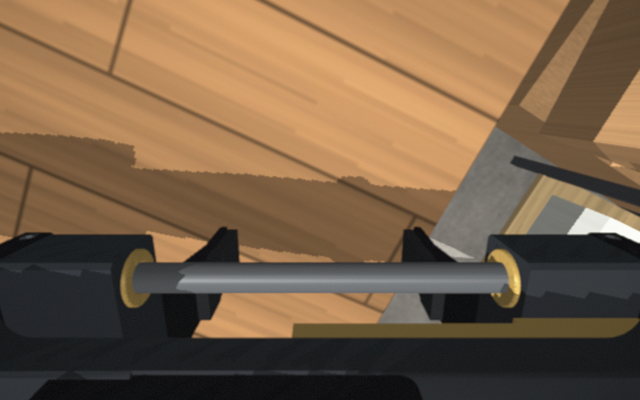

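The real containers stand in the caddy. In the scene view they are the tin (305,203), the grey can (335,198) and the amber bottle (364,193). The pink can (240,200) and the pink bottle (308,168) are outside the caddy and are the look-alikes. I'll confirm this in an enlarged crop.

```bash
cat > h.py <<'E'
from bench import ctrl
import cv2,numpy as np
from scipy.spatial.transform import Rotation as R
np.set_printoptions(precision=4,suppress=True)
def cam(n,s=None):
    m=ctrl.camera_model(n); K=m['mtx']
    if 'extrinsics' in m: T=np.linalg.inv(m['extrinsics'])
    else:
        s=s or ctrl.get_state(); W=np.eye(4); W[:3,:3]=R.from_rotvec(s['tool_rot']).as_matrix(); W[:3,3]=s['position']; T=W@m['hand_eye']
    return K,T
def px2plane(c,u,v,z):
    K,T=c; d=T[:3,:3]@np.array([(u-K[0,2])/K[0,0],-(v-K[1,2])/K[1,1],-1]); o=T[:3,3]
    return o+d*(z-o[2])/d[2]
def proj(c,p):
    K,T=c; q=np.linalg.inv(T)@np.append(p,1); return np.array([K[0,2]+K[0,0]*q[0]/-q[2],K[1,2]+K[1,1]*-q[1]/-q[2]])
def ray(c,u,v):
    K,T=c; d=T[:3,:3]@np.array([(u-K[0,2])/K[0,0],-(v-K[1,2])/K[1,1],-1]); return T[:3,3],d/np.linalg.norm(d)
def tri(rs):
    A=0;b=0
    for o,d in rs:
        P=np.eye(3)-np.outer(d,d); A=A+P; b=b+P@o
    return np.linalg.solve(A,b)
def crop(src,x,y,w,h,k,out):
    im=cv2.imread(src)[y:y+h,x:x+w]; cv2.imwrite(out,cv2.resize(im,None,fx=k,fy=k,interpolation=cv2.INTER_CUBIC))
E
python3 - <<'E'
from h import *
crop('pics/scene0.png',225,140,195,130,4,'pics/c1.png')
crop('pics/side0.png',230,120,200,150,4,'pics/c2.png')
crop('pics/scene0.png',140,170,90,100,5,'pics/c3.png')
crop('pics/scene0.png',405,155,110,100,5,'pics/c4.png')
E
```

```text
(no output)
```

View pics/c1.png

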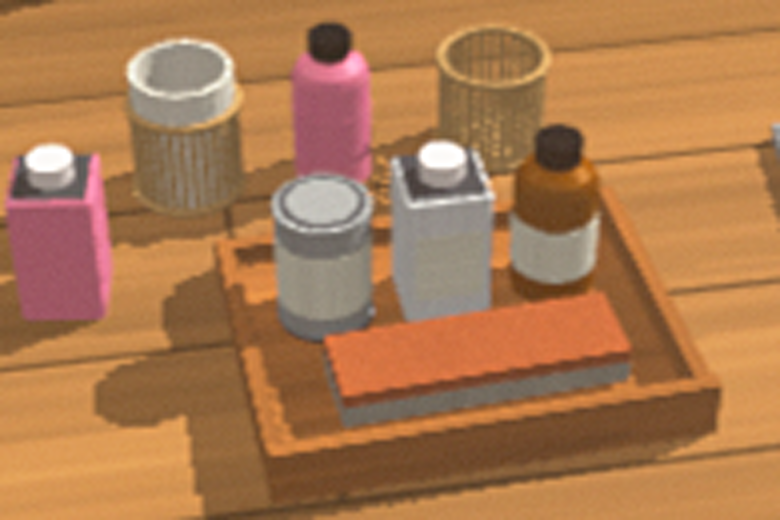

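View pics/c2.png

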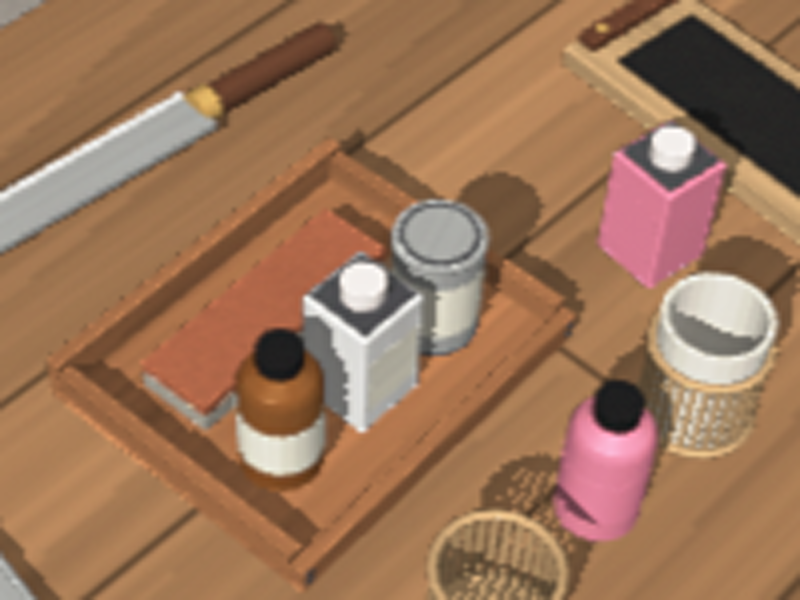

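View pics/c3.png

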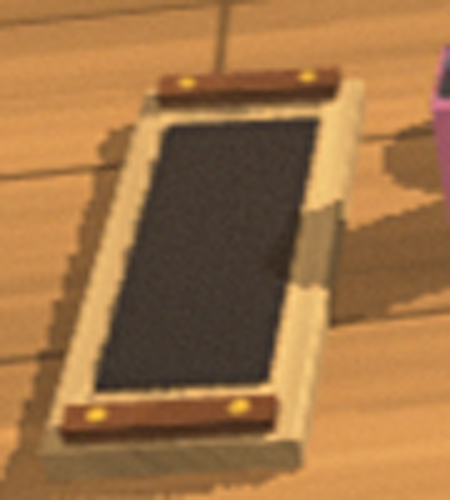

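View pics/c4.png

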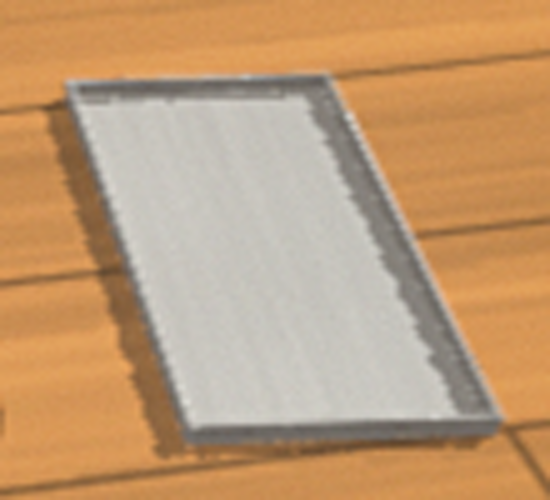

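Run:
```python
from h import *
S=cam('scene');D=cam('side')
def a(c,x0,y0,k,p,z): return px2plane(c,x0+(p[0]+.5)/k-.5,y0+(p[1]+.5)/k-.5,z)[:2]
m=[a(S,140,170,5,p,.021) for p in [(165,122),(318,118),(268,385),(97,390)]]
m=np.array(m);print('mat',m,m.mean(0),np.degrees(np.arctan2(*((m[2]+m[3]-m[0]-m[1])[::-1]))))
t=np.array([a(S,405,155,5,p,.012) for p in [(68,82),(330,75),(500,420),(187,432)]])
print('tray',t,t.mean(0),np.degrees(np.arctan2(*((t[2]+t[3]-t[0]-t[1])[::-1]))))
w=np.array([a(S,225,140,4,p,.034) for p in [(325,338),(603,295),(630,350),(345,400)]])
print('stone',w,w.mean(0),np.degrees(np.arctan2(*((w[1]+w[2]-w[0]-w[3])[::-1]))))
b=np.array([a(S,225,140,4,p,.036) for p in [(268,460),(718,388)]]);print('back',b,np.degrees(np.arctan2(*((b[1]-b[0])[::-1]))))
for n,ps,pd,z in [('tin',(322,203),(440,233),.092),('can',(441,154),(365,277),.112),('bot',(560,138),(279,343),.114)]:
    print(n,a(S,225,140,4,ps,z),a(D,230,120,4,pd,z))
print('caddy side cam', [a(D,230,120,4,p,z) for p,z in [((52,372),.036),((335,145),.036),((575,308),.022),((305,572),.022)]])
K=ctrl.get_state();print(R.from_rotvec(K['tool_rot']).as_matrix())
```

```text
mat [[ 0.4031 -0.3566]
 [ 0.4135 -0.2813]
 [ 0.6049 -0.2981]
 [ 0.595  -0.3715]] [ 0.5041 -0.3269] -4.742304052041977
tray [[0.4048 0.279 ]
 [0.4237 0.4173]
 [0.6905 0.3811]
 [0.6737 0.2426]] [0.5482 0.33  ] -7.7170898233646845
stone [[ 0.5895 -0.0481]
 [ 0.5806  0.1145]
 [ 0.6295  0.1171]
 [ 0.6419 -0.0447]] [0.6104 0.0347] 93.75544803020539
back [[ 0.6821 -0.0913]
 [ 0.67    0.1547]] 92.80999602398208
tin [ 0.5413 -0.0411] [ 0.5402 -0.0414]
can [0.5344 0.028 ] [0.5365 0.0267]
bot [0.534  0.0966] [0.5358 0.0949]
caddy side cam [array([0.6592, 0.1623]), array([ 0.6723, -0.0884]), array([ 0.4785, -0.1035]), array([0.4634, 0.1473])]
[[-0.0007  0.4231 -0.9061]
 [ 0.0013 -0.9061 -0.4231]
 [-1.     -0.0015  0.0001]]
```

```bash
python3 -m jog '[{"rot":[-1,0,0],"travel":[0,0,0],"jaw":-1},{"rot":[-1,0,0],"travel":[0,0,0],"jaw":-1},{"rot":[-1,0,0],"travel":[0,0,0],"jaw":-1},{"rot":[-1,0,0],"travel":[0,0,0],"jaw":-1},{"rot":[-1,0,0],"travel":[0,0,0],"jaw":-1},{"rot":[-1,0,0],"travel":[0,0,0],"jaw":-1},{"rot":[-1,0,0],"travel":[0,0,0],"jaw":-1}]' 25
python3 -m jog '[{"rot":[-1,0,0],"travel":[0,0,0],"jaw":-1},{"rot":[-1,0,0],"travel":[0,0,0],"jaw":-1},{"rot":[-1,0,0],"travel":[0,0,0],"jaw":-1},{"rot":[-1,0,0],"travel":[0,0,0],"jaw":-1},{"rot":[-1,0,0],"travel":[0,0,0],"jaw":-1},{"rot":[-1,0,0],"travel":[0,0,0],"jaw":-1},{"rot":[-0.6,0,0],"travel":[0,0,0],"jaw":-1}]'
python3 -m jog '[{"rot":[0,0,0],"travel":[-0.017,0.066,-0.126],"jaw":-1},{"rot":[0,0,0],"travel":[-0.017,0.066,-0.126],"jaw":-1},{"rot":[0,0,0],"travel":[-0.017,0.066,-0.126],"jaw":-1},{"rot":[0,0,0],"travel":[-0.017,0.066,-0.126],"jaw":-1},{"rot":[0,0,0],"travel":[-0.017,0.066,-0.126],"jaw":-1},{"rot":[0,0,0],"travel":[-0.017,0.066,-0.126],"jaw":-1},{"rot":[0,0,0],"travel":[-0.017,0.066,-0.126],"jaw":-1},{"rot":[0,0,0],"travel":[-0.017,0.066,-0.126],"jaw":-1}]'
python3 - <<'E'
from h import *
s=ctrl.get_state();print(s['time'],s['position'],s['joint_positions'],R.from_rotvec(s['tool_rot']).as_matrix())
E
```

```text
time: 0.85
position: [0.2748, -0.5888, 0.2221]
tool_rot: [1.581, 0.918, -1.581]
ft_force: [0.3, -0.5, -1.1]
grip_width: 1.002
time: 1.55
position: [0.2749, -0.5888, 0.2221]
tool_rot: [1.168, 1.236, -1.168]
ft_force: [-0.2, -0.1, -0.5]
grip_width: 1.001
time: 2.35
position: [0.4175, -0.2769, 0.2634]
tool_rot: [1.17, 1.234, -1.171]
ft_force: [0.5, 0.2, -0.4]
grip_width: 1.003
2.35 [ 0.4175 -0.2769  0.2634] [ 0.992   0.0029 -0.4574  1.735   0.0017  1.404   0.5871] [[-0.0002  0.9986  0.0528]
 [-0.0004  0.0528 -0.9986]
 [-1.     -0.0002  0.0003]]
```

```bash
python3 -m jog '[{"rot":[0,0,0],"travel":[-0.017,0.066,-0.126],"jaw":-1},{"rot":[0,0,0],"travel":[-0.017,0.066,-0.126],"jaw":-1},{"rot":[0,0,0],"travel":[-0.017,0.066,-0.126],"jaw":-1},{"rot":[0,0,0],"travel":[-0.017,0.066,-0.126],"jaw":-1},{"rot":[0,0,0],"travel":[-0.017,0.066,-0.126],"jaw":-1},{"rot":[0,0,0],"travel":[-0.017,0.066,-0.126],"jaw":-1},{"rot":[0,0,0],"travel":[-0.017,0.066,-0.126],"jaw":-1},{"rot":[0,0,0],"travel":[-0.017,0.066,-0.126],"jaw":-1}]'
python3 - <<'E'
from h import *
s=ctrl.get_state();print(s['time'],s['position'],s['tool_rot'],s['qd'])
im=ctrl.get_image('wrist');cv2.imwrite('pics/w1.png',im[:,:,::-1])
E
```

```text
time: 3.15
position: [0.5597, 0.0331, 0.3043]
tool_rot: [1.17, 1.233, -1.171]
ft_force: [0.2, 0.5, -0.5]
grip_width: 0.999
3.15 [0.5597 0.0331 0.3043] [ 1.1703  1.2329 -1.1708] [-0.6813  0.5419 -0.324  -0.5355  0.4102  0.1743 -0.9799]
```

View pics/w1.png

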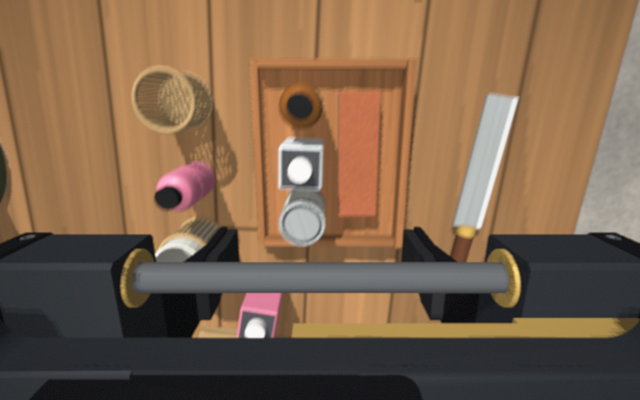

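The wrist view shows the caddy with the amber bottle (300,104), the grey can (300,168), the tin (303,220) and the stone (359,152). The pink can and bottle are outside it. The arm was still settling, so I'll retake the picture and measure.

Run:
```python
from h import *
ctrl.get_image('wrist')
s=ctrl.get_state();print(s['time'],s['position'],np.abs(s['qd']).max())
im=ctrl.get_image('wrist');cv2.imwrite('pics/w2.png',im[:,:,::-1])
import json;json.dump({k:list(map(float,s[k])) for k in('position','tool_rot')},open('w2.json','w'))
crop('pics/w2.png',230,45,200,150,4,'pics/w2c.png');crop('pics/w2.png',230,145,200,110,4,'pics/w2d.png')
```

```text
3.25 [0.5602 0.0395 0.3047] 0.07374120372940916
```

View pics/w2c.png

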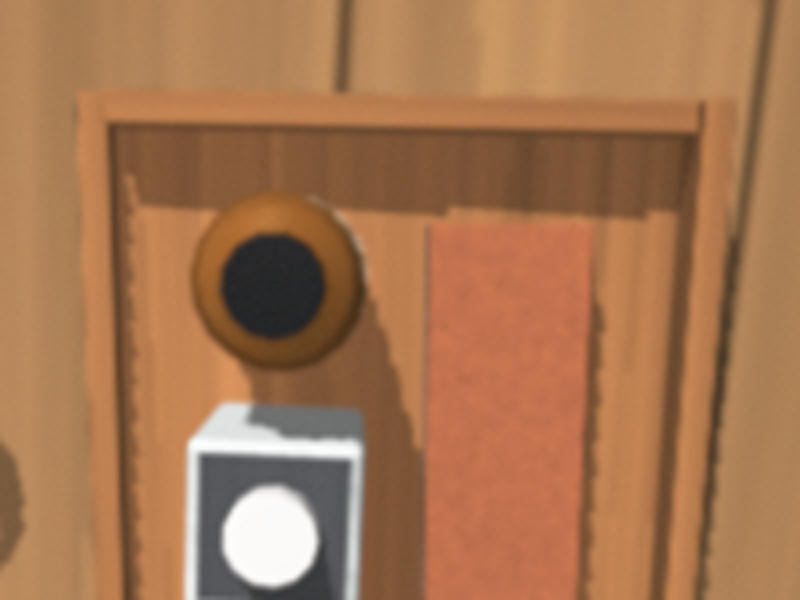

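View pics/w2d.png

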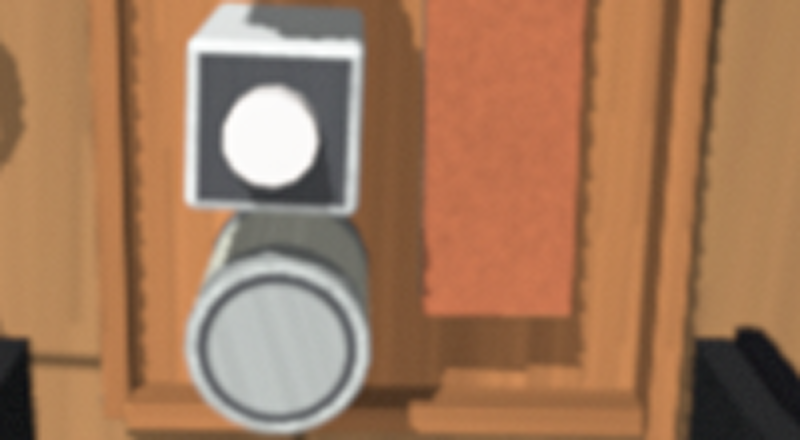

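Run:
```python
from h import *
import json
s=json.load(open('w2.json'));s={k:np.array(v) for k,v in s.items()};C=cam('wrist',s)
a=lambda x0,y0,p,z: px2plane(C,x0+(p[0]+.5)/4-.5,y0+(p[1]+.5)/4-.5,z)[:2]
c=(230,45);d=(230,145)
print('bottle',a(*c,(273,285),.114),'tin',a(*d,(279,343),.092),'cancap',a(*d,(270,136),.112))
k=np.array([a(*d,p,.098) for p in [(188,40),(363,45),(357,213),(186,207)]]);print('can',k,k.mean(0))
e=k[1]+k[2]-k[0]-k[3];print(np.degrees(np.arctan2(e[1],e[0])))
w=np.array([a(*c,(429,228),.034),a(*c,(592,224),.034),a(*d,(572,316),.034),a(*d,(425,313),.034)]);e=w[0]+w[1]-w[2]-w[3]
print('stone',w,w.mean(0),np.degrees(np.arctan2(e[1],e[0])))
print('caddy',a(*c,(77,93),.022),a(*c,(735,102),.036))
S=cam('scene');D=cam('side')
print('pinkbottle',px2plane(S,225+330/4,140+32/4,.104),px2plane(D,230+618/4,120+395/4,.104))
print('pinkcan',px2plane(S,225+50/4,140+155/4,.102),'cup',px2plane(S,225+180/4,140+67/4,.09),'empty',px2plane(S,225+493/4,140+52/4,.07))
```

```text
bottle [0.533 0.099] tin [ 0.5398 -0.0366] cancap [0.5352 0.0318]
can [[0.5103 0.0547]
 [0.5592 0.0564]
 [0.5607 0.0074]
 [0.5111 0.0061]] [0.5353 0.0311]
1.791090983650406
stone [[ 0.5764  0.1166]
 [ 0.6275  0.1211]
 [ 0.6387 -0.0431]
 [ 0.5876 -0.0453]] [0.6075 0.0373] 93.93139974872136
caddy [0.463  0.1504] [0.6669 0.1596]
pinkbottle [ 0.3843 -0.0124  0.104 ] [ 0.3854 -0.0147  0.104 ]
pinkcan [ 0.4828 -0.189   0.102 ] cup [ 0.3854 -0.1071  0.09  ] empty [0.3734 0.0947 0.07  ]
```

```bash
python3 -m jog '[{"rot":[0,0,0],"travel":[0.05,-0.04,-0.098],"jaw":-1},{"rot":[0,0,0],"travel":[0.052,-0.039,-0.098],"jaw":-1},{"rot":[0,0,0],"travel":[0.1,0,0],"jaw":-1},{"rot":[0,0,0],"travel":[0.13,0,0],"jaw":-1},{"rot":[0,0,0],"travel":[0.13,0,0],"jaw":-1},{"rot":[0,0,0],"travel":[0.08,0,0],"jaw":-1},{"rot":[0,0,0],"travel":[0,0,0],"jaw":-1}]'
python3 - <<'E'
from h import *
s=ctrl.get_state();print(s['time'],s['position'],R.from_rotvec(s['tool_rot']).as_matrix())
im=ctrl.get_image('wrist');cv2.imwrite('pics/w3.png',im[:,:,::-1])
E
```

```text
time: 4.0
position: [0.5295, 0.0866, 0.1377]
tool_rot: [1.167, 1.238, -1.178]
ft_force: [-0.6, -0.1, 0.5]
grip_width: 1.001
4.0 [0.5295 0.0866 0.1377] [[-0.0078  0.9987  0.0508]
 [-0.0015  0.0508 -0.9987]
 [-1.     -0.0079  0.0011]]
```

View pics/w3.png

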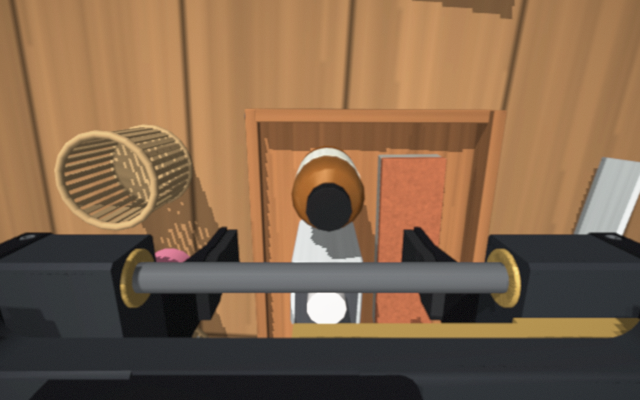

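```bash
cat > go.py <<'E'
import sys
from h import *
s=ctrl.get_state();M=R.from_rotvec(s['tool_rot']).as_matrix()
y=np.degrees(np.arctan2(M[1,1],M[0,1]))
print('t',round(s['time'],2),'pos',s['position'],'yaw %.2f'%y,'F',s['ft_force'],'w %.3f'%s['grip_width'],'tilt',M[:2,0],'v',np.abs(s['qd']).max().round(3))
if len(sys.argv)>3:
    d=np.array(list(map(float,sys.argv[1:4])))-s['position']; print('travel units',(M.T@d/.3).round(4))
if len(sys.argv)>4: print('rot x units',round(-(float(sys.argv[4])-y)/5,2))
E
python3 - <<'E'
from h import *
s=ctrl.get_state();C=cam('wrist',s);im=ctrl.get_image('wrist')
cv2.imwrite('pics/w4.png',im[:,:,::-1]);hsv=cv2.cvtColor(im,cv2.COLOR_RGB2HSV)
m=((im.max(2)<50)).astype(np.uint8);m[235:]=0
n,l,st,ce=cv2.connectedComponentsWithStats(m)
for i in range(1,n):
    if st[i,4]>200: print(st[i],ce[i],px2plane(C,*ce[i],.114))
E
python3 go.py .5335 .097 .049 3
```

```text
[ 304  184   44   46 1596] [325.307  206.6767] [0.533  0.1011 0.114 ]
t 4.1 pos [0.5327 0.088  0.1419] yaw 2.94 F [ 1.0341 -0.6138  0.5766] w 1.001 tilt [-0.0003 -0.0004] v 0.037
travel units [ 0.3096  0.0043 -0.03  ]
rot x units -0.01
```

```bash
python3 -m jog '[{"rot":[0,0,0],"travel":[0.06,0.003,-0.033],"jaw":-1},{"rot":[0,0,0],"travel":[0.1,0,0],"jaw":-1},{"rot":[0,0,0],"travel":[0.1,0,0],"jaw":-1},{"rot":[0,0,0],"travel":[0.049,0,0],"jaw":-1},{"rot":[0,0,0],"travel":[0,0,0],"jaw":-1}]'
python3 go.py .5335 .098 .049 3
```

```text
time: 4.6
position: [0.5325, 0.0984, 0.0483]
tool_rot: [1.17, 1.235, -1.172]
ft_force: [0.4, -0.0, -0.0]
grip_width: 1.001
t 4.6 pos [0.5325 0.0984 0.0483] yaw 2.99 F [ 0.3918 -0.0191 -0.0252] w 1.001 tilt [-0.0018 -0.0003] v 0.035
travel units [-0.0023  0.0031  0.0017]
rot x units -0.0
```

```bash
python3 -m jog '[{"rot":[0,0,0],"travel":[0,0,0],"jaw":1},{"rot":[0,0,0],"travel":[0,0,0],"jaw":1},{"rot":[0,0,0],"travel":[0,0,0],"jaw":1},{"rot":[0,0,0],"travel":[0,0,0],"jaw":1},{"rot":[0,0,0],"travel":[0,0,0],"jaw":1},{"rot":[0,0,0],"travel":[0,0,0],"jaw":1},{"rot":[0,0,0],"travel":[0,0,0],"jaw":1},{"rot":[0,0,0],"travel":[0,0,0],"jaw":1}]' 25
python3 go.py
```

```text
time: 5.4
position: [0.5334, 0.0991, 0.0491]
tool_rot: [1.171, 1.233, -1.17]
ft_force: [0.8, -0.8, 2.2]
grip_width: 0.569
t 5.4 pos [0.5334 0.0991 0.0491] yaw 3.03 F [ 0.7998 -0.7868  2.2373] w 0.569 tilt [ 0.0008 -0.    ] v 0.001
```

```bash
python3 -m jog '[{"rot":[0,0,0],"travel":[-0.04,0,0],"jaw":1},{"rot":[0,0,0],"travel":[-0.1,0,0],"jaw":1},{"rot":[0,0,0],"travel":[-0.14,0,0],"jaw":1},{"rot":[0,0,0],"travel":[-0.14,0,0],"jaw":1},{"rot":[0,0,0],"travel":[-0.08,0.0,-0.05],"jaw":1},{"rot":[0,0,0],"travel":[0,0.05,-0.1],"jaw":1},{"rot":[0,0,0],"travel":[0,0.06,-0.12],"jaw":1},{"rot":[0,0,0],"travel":[0,0.06,-0.12],"jaw":1}]'
python3 go.py .635 .340 .2 3
```

```text
time: 6.2
position: [0.5779, 0.2188, 0.1992]
tool_rot: [1.17, 1.232, -1.172]
ft_force: [0.1, 0.1, -2.6]
grip_width: 0.567
t 6.2 pos [0.5779 0.2188 0.1992] yaw 2.93 F [ 0.0519  0.0643 -2.5942] w 0.567 tilt [-0.0004 -0.0012] v 0.862
travel units [-0.0033  0.2109 -0.3936]
rot x units -0.01
```

```bash
python3 -m jog '[{"rot":[0,0,0],"travel":[0,0.06,-0.12],"jaw":1},{"rot":[0,0,0],"travel":[0,0.06,-0.12],"jaw":1},{"rot":[0,0,0],"travel":[0,0.05,-0.09],"jaw":1},{"rot":[0,0,0],"travel":[0.06,0.03,-0.05],"jaw":1},{"rot":[0,0,0],"travel":[0.1,0,0],"jaw":1},{"rot":[0,0,0],"travel":[0.1,0,0],"jaw":1},{"rot":[0,0,0],"travel":[0,0,0],"jaw":1}]'
python3 go.py .635 .340 .0415 3
```

```text
time: 6.9
position: [0.6285, 0.3331, 0.115]
tool_rot: [1.161, 1.237, -1.179]
ft_force: [-1.5, -0.3, -4.1]
grip_width: 0.57
t 6.9 pos [0.6285 0.3331 0.115 ] yaw 3.06 F [-1.5413 -0.3242 -4.1118] w 0.570 tilt [-0.0095 -0.0056] v 0.065
travel units [ 0.2446  0.0254 -0.0231]
rot x units 0.01
```

```bash
python3 -m jog '[{"rot":[0,0,0],"travel":[0.04,0.01,-0.01],"jaw":1},{"rot":[0,0,0],"travel":[0.06,0.01,-0.01],"jaw":1},{"rot":[0,0,0],"travel":[0.04,0,0],"jaw":1},{"rot":[0,0,0],"travel":[0,0,0],"jaw":1},{"rot":[0,0,0],"travel":[0,0,0],"jaw":1}]'
python3 go.py .635 .340 .0415 3
python3 - <<'E'
from h import *
for n in ['scene','side']: cv2.imwrite(f'pics/{n}1.png',ctrl.get_image(n)[:,:,::-1])
a=cv2.imread('pics/scene1.png')[130:270,350:550];b=cv2.imread('pics/side1.png')[200:370,130:330]
a=cv2.resize(a,(600,420));cv2.imwrite('pics/m1.png',a);cv2.imwrite('pics/m2.png',cv2.resize(b,None,fx=3,fy=3))
E
```

```text
time: 7.4
position: [0.6372, 0.3418, 0.0787]
tool_rot: [1.17, 1.234, -1.171]
ft_force: [-0.5, 1.1, -2.2]
grip_width: 0.567
t 7.4 pos [0.6372 0.3418 0.0787] yaw 3.03 F [-0.5308  1.059  -2.1629] w 0.567 tilt [-0.0004 -0.0003] v 0.014
travel units [ 0.1241 -0.0076  0.0057]
rot x units 0.01
```

View pics/m1.png

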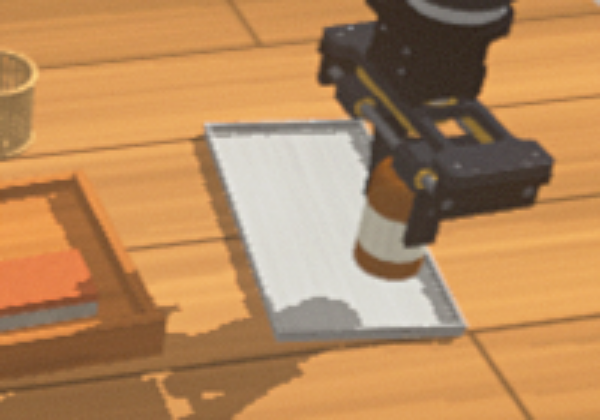

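View pics/m2.png

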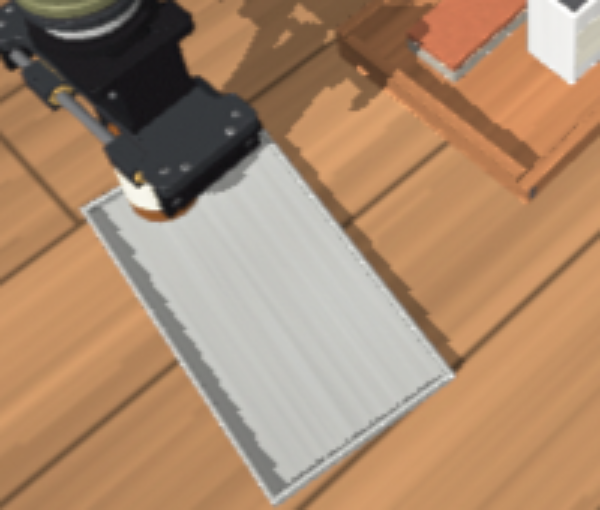

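The bottle hangs upright over the back-right part of the tray, at crop (390,235) in the scene view. I'll lower it.

```bash
python3 -m jog '[{"rot":[0,0,0],"travel":[0.04,-0.004,0.003],"jaw":1},{"rot":[0,0,0],"travel":[0.04,-0.003,0.003],"jaw":1},{"rot":[0,0,0],"travel":[0.03,0,0],"jaw":1},{"rot":[0,0,0],"travel":[0.01,0,0],"jaw":1},{"rot":[0,0,0],"travel":[0.004,0,0],"jaw":1},{"rot":[0,0,0],"travel":[0,0,0],"jaw":1},{"rot":[0,0,0],"travel":[0,0,0],"jaw":1}]'
python3 go.py .635 .340 .041 3
```

```text
time: 8.2
position: [0.6356, 0.3403, 0.0417]
tool_rot: [1.171, 1.234, -1.169]
ft_force: [1.3, 0.6, -2.8]
grip_width: 0.571
t 8.2 pos [0.6356 0.3403 0.0417] yaw 3.03 F [ 1.3397  0.5833 -2.8448] w 0.571 tilt [0.0007 0.0006] v 0.004
travel units [ 0.0024 -0.002   0.001 ]
rot x units 0.01
```

```bash
python3 -m jog '[{"rot":[0,0,0],"travel":[0.003,0,0],"jaw":1},{"rot":[0,0,0],"travel":[0,0,0],"jaw":1}]'; python3 -m jog '[{"rot":[0,0,0],"travel":[0.002,0,0],"jaw":1},{"rot":[0,0,0],"travel":[0,0,0],"jaw":1}]'
```

```text
time: 8.4
position: [0.6357, 0.3404, 0.0413]
tool_rot: [1.171, 1.233, -1.169]
ft_force: [-0.1, 0.7, -0.7]
grip_width: 0.564
time: 8.6
position: [0.6357, 0.3404, 0.0412]
tool_rot: [1.171, 1.233, -1.169]
ft_force: [-0.1, -0.9, 3.8]
grip_width: 0.567
```

```bash
python3 -m jog '[{"rot":[0,0,0],"travel":[0,0,0],"jaw":-1},{"rot":[0,0,0],"travel":[0,0,0],"jaw":-1},{"rot":[0,0,0],"travel":[0,0,0],"jaw":-1},{"rot":[0,0,0],"travel":[0,0,0],"jaw":-1},{"rot":[0,0,0],"travel":[0,0,0],"jaw":-1},{"rot":[0,0,0],"travel":[-0.05,0,0],"jaw":-1},{"rot":[0,0,0],"travel":[-0.1,0,0],"jaw":-1},{"rot":[0,0,0],"travel":[-0.12,0,0],"jaw":-1}]'; python3 go.py .5355 .0305 .2 3
```

```text
time: 9.4
position: [0.6347, 0.3396, 0.1216]
tool_rot: [1.168, 1.235, -1.172]
ft_force: [0.1, 0.5, 0.5]
grip_width: 1.001
t 9.4 pos [0.6347 0.3396 0.1216] yaw 3.04 F [0.103  0.4787 0.4931] w 1.001 tilt [-0.0019 -0.0009] v 0.568
travel units [-0.2596 -0.3852  1.0115]
rot x units 0.01
```

```bash
python3 -m jog '[{"rot":[0,0,0],"travel":[-0.1,-0.02,0.05],"jaw":-1},{"rot":[0,0,0],"travel":[-0.06,-0.04,0.1],"jaw":-1},{"rot":[0,0,0],"travel":[-0.04,-0.05,0.13],"jaw":-1},{"rot":[0,0,0],"travel":[0,-0.05,0.14],"jaw":-1},{"rot":[0,0,0],"travel":[0,-0.05,0.14],"jaw":-1},{"rot":[0,0,0],"travel":[0,-0.05,0.14],"jaw":-1},{"rot":[0,0,0],"travel":[0,-0.05,0.13],"jaw":-1},{"rot":[0,0,0],"travel":[0,-0.04,0.09],"jaw":-1}]'; python3 -m jog '[{"rot":[0,0,0],"travel":[0,-0.03,0.07],"jaw":-1},{"rot":[0,0,0],"travel":[0,0,0],"jaw":-1},{"rot":[0,0,0],"travel":[0,0,0],"jaw":-1}]'; python3 go.py .5355 .030 .049 3
python3 - <<'E'
from h import *
for n in ['scene','side','wrist']: cv2.imwrite(f'pics/{n}2.png',ctrl.get_image(n)[:,:,::-1])
E
```

```text
time: 10.2
position: [0.5446, 0.0556, 0.1822]
tool_rot: [1.171, 1.23, -1.172]
ft_force: [0.8, -1.1, -0.4]
grip_width: 1.002
time: 10.5
position: [0.5375, 0.0377, 0.1822]
tool_rot: [1.171, 1.232, -1.17]
ft_force: [0.8, -0.2, 0.3]
grip_width: 1.002
t 10.5 pos [0.5375 0.0377 0.1822] yaw 2.99 F [ 0.8144 -0.1912  0.2863] w 1.002 tilt [ 0.0017 -0.0003] v 0.027
travel units [ 0.444  -0.0087  0.025 ]
rot x units -0.0
```

View pics/scene2.png

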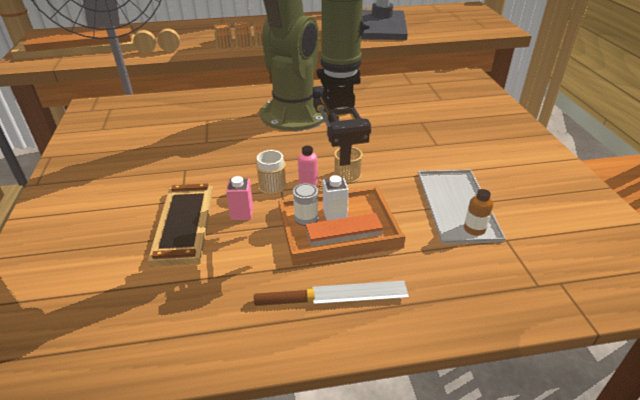

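View pics/wrist2.png

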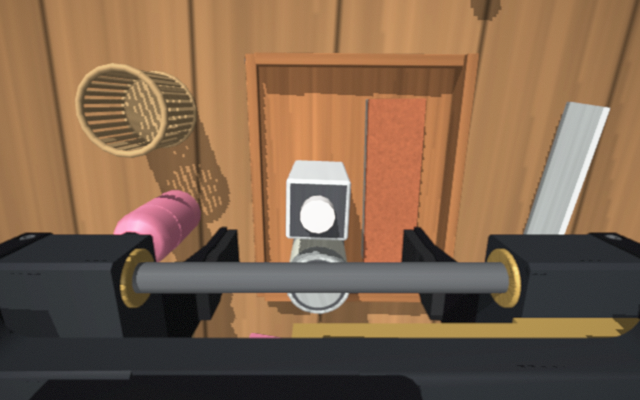

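The bottle stands upright in the tray at (479,213) in the scene view. The can's cap, at (317,214) in the wrist view, is centred between the fingers. I'll descend on the can.

```bash
python3 -m jog '[{"rot":[0,0,0],"travel":[0.08,-0.004,0.012],"jaw":-1},{"rot":[0,0,0],"travel":[0.12,-0.004,0.012],"jaw":-1},{"rot":[0,0,0],"travel":[0.12,0,0],"jaw":-1},{"rot":[0,0,0],"travel":[0.08,0,0],"jaw":-1},{"rot":[0,0,0],"travel":[0.04,0,0],"jaw":-1},{"rot":[0,0,0],"travel":[0,0,0],"jaw":-1}]'; python3 go.py .5355 .030 .049 3
```

```text
time: 11.25
position: [0.5341, 0.0313, 0.0478]
tool_rot: [1.168, 1.238, -1.17]
ft_force: [-0.7, -0.7, 0.6]
grip_width: 0.998
t 11.25 pos [0.5341 0.0313 0.0478] yaw 3.13 F [-0.7328 -0.7225  0.6201] w 0.998 tilt [-0.003   0.0011] v 0.036
travel units [-0.004   0.0043  0.0044]
rot x units 0.03
```

```bash
python3 -m jog '[{"rot":[0,0,0],"travel":[-0.002,0.002,0.003],"jaw":1},{"rot":[0,0,0],"travel":[0,0,0],"jaw":1},{"rot":[0,0,0],"travel":[0,0,0],"jaw":1},{"rot":[0,0,0],"travel":[0,0,0],"jaw":1},{"rot":[0,0,0],"travel":[0,0,0],"jaw":1},{"rot":[0,0,0],"travel":[0,0,0],"jaw":1},{"rot":[0,0,0],"travel":[0,0,0],"jaw":1}]' 25
python3 go.py; python3 -m jog '[{"rot":[0,0,0],"travel":[-0.04,0,0],"jaw":1},{"rot":[0,0,0],"travel":[-0.1,0,0],"jaw":1},{"rot":[0,0,0],"travel":[-0.14,0,0],"jaw":1},{"rot":[0,0,0],"travel":[-0.14,0,0],"jaw":1},{"rot":[0,0,0],"travel":[-0.08,0,-0.05],"jaw":1},{"rot":[0,0,0],"travel":[0,0,-0.1],"jaw":1},{"rot":[0,0,0],"travel":[0,0.005,-0.12],"jaw":1},{"rot":[0,0,0],"travel":[0,0.005,-0.12],"jaw":1}]'
python3 go.py .545 .308 .2 3
```

```text
time: 11.95
position: [0.536, 0.0291, 0.0501]
tool_rot: [1.17, 1.233, -1.17]
ft_force: [-0.3, -0.5, 2.1]
grip_width: 0.576
t 11.95 pos [0.536  0.0291 0.0501] yaw 3.02 F [-0.3283 -0.4503  2.1262] w 0.576 tilt [ 0.0005 -0.0003] v 0.002
time: 12.75
position: [0.5322, 0.1469, 0.2004]
tool_rot: [1.171, 1.232, -1.171]
ft_force: [0.6, 0.7, -2.3]
grip_width: 0.576
t 12.75 pos [0.5322 0.1469 0.2004] yaw 2.96 F [ 0.6393  0.7441 -2.3416] w 0.576 tilt [ 0.0004 -0.0007] v 0.809
travel units [ 0.0008  0.0702 -0.534 ]
rot x units -0.01
```

```bash
python3 -m jog '[{"rot":[0,0,0],"travel":[0,0.01,-0.12],"jaw":1},{"rot":[0,0,0],"travel":[0,0.02,-0.12],"jaw":1},{"rot":[0,0,0],"travel":[0,0.02,-0.1],"jaw":1},{"rot":[0,0,0],"travel":[0,0.02,-0.08],"jaw":1},{"rot":[0,0,0],"travel":[0,0,-0.06],"jaw":1},{"rot":[0,0,0],"travel":[0,0,-0.04],"jaw":1},{"rot":[0,0,0],"travel":[0.05,0,0],"jaw":1},{"rot":[0,0,0],"travel":[0.08,0,0],"jaw":1}]';python3 -m jog '[{"rot":[0,0,0],"travel":[0.1,0,0],"jaw":1},{"rot":[0,0,0],"travel":[0.1,0,0],"jaw":1},{"rot":[0,0,0],"travel":[0.05,0,0],"jaw":1},{"rot":[0,0,0],"travel":[0,0,0],"jaw":1}]'
python3 go.py .545 .308 .043 3
```

```text
time: 13.55
position: [0.5461, 0.303, 0.161]
tool_rot: [1.172, 1.232, -1.168]
ft_force: [0.2, -0.2, -2.1]
grip_width: 0.58
time: 13.95
position: [0.5439, 0.3005, 0.0827]
tool_rot: [1.166, 1.234, -1.176]
ft_force: [0.6, -0.7, -3.0]
grip_width: 0.579
t 13.95 pos [0.5439 0.3005 0.0827] yaw 2.96 F [ 0.6221 -0.6929 -3.0201] w 0.579 tilt [-0.0048 -0.0033] v 0.058
travel units [ 0.1322  0.0055 -0.0253]
rot x units -0.01
```

```bash
python3 -m jog '[{"rot":[0,0,0],"travel":[0.05,0.003,-0.01],"jaw":1},{"rot":[0,0,0],"travel":[0.05,0,-0.01],"jaw":1},{"rot":[0,0,0],"travel":[0.022,0,0],"jaw":1},{"rot":[0,0,0],"travel":[0.004,0,0],"jaw":1},{"rot":[0,0,0],"travel":[0,0,0],"jaw":1}]'
python3 go.py .545 .308 .042 3
```

```text
time: 14.45
position: [0.5459, 0.3093, 0.0479]
tool_rot: [1.17, 1.234, -1.17]
ft_force: [0.5, -0.2, -2.5]
grip_width: 0.578
t 14.45 pos [0.5459 0.3093 0.0479] yaw 3.04 F [ 0.5421 -0.1655 -2.531 ] w 0.578 tilt [-0.0001 -0.0001] v 0.01
travel units [ 0.0196 -0.0032  0.0042]
rot x units 0.01
```

```bash
python3 -m jog '[{"rot":[0,0,0],"travel":[0.01,0,0],"jaw":1},{"rot":[0,0,0],"travel":[0.006,0,0],"jaw":1},{"rot":[0,0,0],"travel":[0.002,0,0],"jaw":1},{"rot":[0,0,0],"travel":[0,0,0],"jaw":1}]'; python3 -m jog '[{"rot":[0,0,0],"travel":[0.002,0,0],"jaw":1},{"rot":[0,0,0],"travel":[0,0,0],"jaw":1}]'
```

```text
time: 14.85
position: [0.5459, 0.3091, 0.0426]
tool_rot: [1.17, 1.233, -1.17]
ft_force: [-0.6, -0.4, -1.7]
grip_width: 0.579
time: 15.05
position: [0.5461, 0.3092, 0.0421]
tool_rot: [1.17, 1.233, -1.17]
ft_force: [0.1, 0.4, -1.7]
grip_width: 0.575
```

```bash
python3 -m jog '[{"rot":[0,0,0],"travel":[0.003,0,0],"jaw":1},{"rot":[0,0,0],"travel":[0,0,0],"jaw":1}]';  python3 -m jog '[{"rot":[0,0,0],"travel":[0,0,0],"jaw":-1},{"rot":[0,0,0],"travel":[0,0,0],"jaw":-1},{"rot":[0,0,0],"travel":[0,0,0],"jaw":-1},{"rot":[0,0,0],"travel":[0,0,0],"jaw":-1},{"rot":[0,0,0],"travel":[0,0,0],"jaw":-1},{"rot":[0,0,0],"travel":[-0.05,0,0],"jaw":-1},{"rot":[0,0,0],"travel":[-0.1,0,0],"jaw":-1},{"rot":[0,0,0],"travel":[-0.12,0,0],"jaw":-1}]'; python3 go.py .540 -.039 .2 3
```

```text
time: 15.25
position: [0.5461, 0.3093, 0.0421]
tool_rot: [1.17, 1.233, -1.17]
ft_force: [-2.0, -2.6, 3.7]
grip_width: 0.579
time: 16.05
position: [0.5452, 0.3088, 0.1227]
tool_rot: [1.169, 1.235, -1.172]
ft_force: [-0.2, -0.5, 0.2]
grip_width: 0.997
t 16.05 pos [0.5452 0.3088 0.1227] yaw 3.05 F [-0.1997 -0.4976  0.2165] w 0.997 tilt [-0.002  -0.0006] v 0.591
travel units [-0.2568 -0.0793  1.157 ]
rot x units 0.01
```

```bash
python3 -m jog '[{"rot":[0,0,0],"travel":[-0.12,-0.003,0.04],"jaw":-1},{"rot":[0,0,0],"travel":[-0.07,-0.005,0.08],"jaw":-1},{"rot":[0,0,0],"travel":[0,-0.01,0.12],"jaw":-1},{"rot":[0,0,0],"travel":[0,-0.01,0.14],"jaw":-1},{"rot":[0,0,0],"travel":[0,-0.01,0.14],"jaw":-1},{"rot":[0,0,0],"travel":[0,-0.01,0.14],"jaw":-1},{"rot":[0,0,0],"travel":[0,-0.01,0.14],"jaw":-1},{"rot":[0,0,0],"travel":[0,-0.01,0.12],"jaw":-1}]'; python3 -m jog '[{"rot":[0,0,0],"travel":[0,-0.01,0.1],"jaw":-1},{"rot":[0,0,0],"travel":[0,0,0.08],"jaw":-1},{"rot":[0,0,0],"travel":[0,0,0.05],"jaw":-1},{"rot":[0,0,0],"travel":[0,0,0],"jaw":-1},{"rot":[0,0,0],"travel":[0,0,0],"jaw":-1}]'; python3 go.py .540 -.0395 .049 3
python3 - <<'E'
from h import *
s=ctrl.get_state();C=cam('wrist',s)
for n in ['wrist']: cv2.imwrite(f'pics/{n}3.png',ctrl.get_image(n)[:,:,::-1])
print(proj(C,[.54,-.0395,.092]))
E
```

```text
time: 16.85
position: [0.5401, 0.0302, 0.1803]
tool_rot: [1.171, 1.231, -1.17]
ft_force: [0.7, 0.4, 0.5]
grip_width: 0.996
time: 17.35
position: [0.5409, -0.0351, 0.1794]
tool_rot: [1.17, 1.235, -1.169]
ft_force: [-0.7, 1.4, 0.0]
grip_width: 1.0
t 17.35 pos [ 0.5409 -0.0351  0.1794] yaw 3.09 F [-0.7118  1.4152  0.015 ] w 1.000 tilt [0.0005 0.0009] v 0.018
travel units [ 0.4348 -0.0041  0.0149]
rot x units 0.02
[319.3143 205.0487]
```

View pics/wrist3.png

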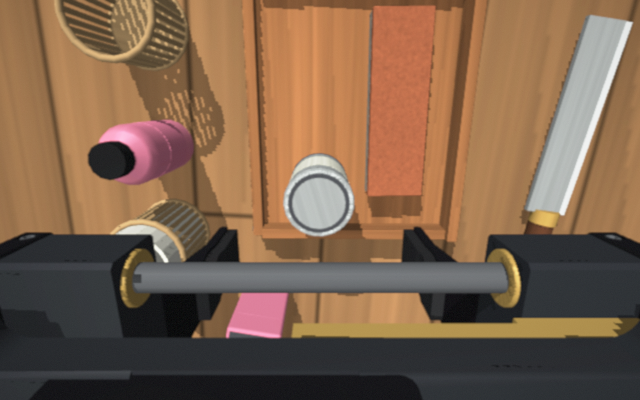

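The tin lid, at (319,203), matches the predicted (319,205). I'll descend and grip.

```bash
python3 -m jog '[{"rot":[0,0,0],"travel":[0.08,-0.002,0.008],"jaw":-1},{"rot":[0,0,0],"travel":[0.12,-0.002,0.007],"jaw":-1},{"rot":[0,0,0],"travel":[0.12,0,0],"jaw":-1},{"rot":[0,0,0],"travel":[0.08,0,0],"jaw":-1},{"rot":[0,0,0],"travel":[0.035,0,0],"jaw":-1},{"rot":[0,0,0],"travel":[0,0,0],"jaw":-1}]'; python3 go.py .540 -.0395 .049 3
```

```text
time: 18.0
position: [0.5389, -0.0395, 0.0476]
tool_rot: [1.168, 1.237, -1.169]
ft_force: [0.3, 0.2, 1.0]
grip_width: 1.003
t 18.0 pos [ 0.5389 -0.0395  0.0476] yaw 3.16 F [0.3024 0.1904 1.0214] w 1.003 tilt [-0.0023  0.0013] v 0.039
travel units [-0.0048  0.0035  0.0002]
rot x units 0.03
```

```bash
python3 -m jog '[{"rot":[0,0,0],"travel":[-0.002,0.001,0],"jaw":1},{"rot":[0,0,0],"travel":[0,0,0],"jaw":1},{"rot":[0,0,0],"travel":[0,0,0],"jaw":1},{"rot":[0,0,0],"travel":[0,0,0],"jaw":1},{"rot":[0,0,0],"travel":[0,0,0],"jaw":1},{"rot":[0,0,0],"travel":[0,0,0],"jaw":1},{"rot":[0,0,0],"travel":[0,0,0],"jaw":1}]' 25
python3 go.py; python3 -m jog '[{"rot":[0,0,0],"travel":[-0.04,0,0],"jaw":1},{"rot":[0,0,0],"travel":[-0.1,0,0],"jaw":1},{"rot":[0,0,0],"travel":[-0.14,0,0],"jaw":1},{"rot":[0,0,0],"travel":[-0.14,0,0],"jaw":1},{"rot":[0,0,0],"travel":[-0.08,0,-0.05],"jaw":1},{"rot":[0,0,0],"travel":[0,-0.005,-0.1],"jaw":1},{"rot":[0,0,0],"travel":[0,-0.01,-0.14],"jaw":1},{"rot":[0,0,0],"travel":[0,-0.02,-0.14],"jaw":1}]'
python3 go.py .467 .363 .2 3
```

```text
time: 18.7
position: [0.5403, -0.0413, 0.0496]
tool_rot: [1.17, 1.233, -1.17]
ft_force: [-2.0, -0.3, 5.1]
grip_width: 0.638
t 18.7 pos [ 0.5403 -0.0413  0.0496] yaw 3.01 F [-1.9516 -0.2659  5.0897] w 0.638 tilt [ 0.0003 -0.0005] v 0.002
time: 19.5
position: [0.5225, 0.0881, 0.1995]
tool_rot: [1.172, 1.233, -1.171]
ft_force: [0.1, 0.1, -2.8]
grip_width: 0.639
t 19.5 pos [0.5225 0.0881 0.1995] yaw 2.94 F [ 0.069   0.1295 -2.8324] w 0.639 tilt [0.0005 0.    ] v 0.793
travel units [-0.0017 -0.1379 -0.9247]
rot x units -0.01
```

```bash
python3 -m jog '[{"rot":[0,0,0],"travel":[0,-0.02,-0.14],"jaw":1},{"rot":[0,0,0],"travel":[0,-0.02,-0.14],"jaw":1},{"rot":[0,0,0],"travel":[0,-0.02,-0.14],"jaw":1},{"rot":[0,0,0],"travel":[0,-0.02,-0.14],"jaw":1},{"rot":[0,0,0],"travel":[0,-0.02,-0.13],"jaw":1},{"rot":[0,0,0],"travel":[0,-0.02,-0.1],"jaw":1},{"rot":[0,0,0],"travel":[0,-0.02,-0.08],"jaw":1},{"rot":[0,0,0],"travel":[0,0,-0.04],"jaw":1}]';python3 -m jog '[{"rot":[0,0,0],"travel":[0,0,0],"jaw":1},{"rot":[0,0,0],"travel":[0,0,0],"jaw":1}]'
python3 go.py .467 .363 .043 3
```

```text
time: 20.3
position: [0.4638, 0.3606, 0.1993]
tool_rot: [1.167, 1.238, -1.167]
ft_force: [-1.0, -0.3, -1.5]
grip_width: 0.636
time: 20.5
position: [0.4664, 0.3569, 0.1989]
tool_rot: [1.169, 1.233, -1.171]
ft_force: [0.9, -0.4, -1.9]
grip_width: 0.635
t 20.5 pos [0.4664 0.3569 0.1989] yaw 3.04 F [ 0.8934 -0.3828 -1.9373] w 0.635 tilt [-0.0005 -0.001 ] v 0.022
travel units [ 0.5196  0.0034 -0.0209]
rot x units 0.01
```

```bash
python3 -m jog '[{"rot":[0,0,0],"travel":[0.06,0.001,-0.01],"jaw":1},{"rot":[0,0,0],"travel":[0.12,0,-0.01],"jaw":1},{"rot":[0,0,0],"travel":[0.12,0,0],"jaw":1},{"rot":[0,0,0],"travel":[0.1,0,0],"jaw":1},{"rot":[0,0,0],"travel":[0.06,0,0],"jaw":1},{"rot":[0,0,0],"travel":[0.03,0,0],"jaw":1},{"rot":[0,0,0],"travel":[0.01,0,0],"jaw":1},{"rot":[0,0,0],"travel":[0,0,0],"jaw":1}]'
python3 go.py .467 .363 .0417 3
```

```text
time: 21.3
position: [0.467, 0.3639, 0.0497]
tool_rot: [1.171, 1.233, -1.169]
ft_force: [-0.1, -0.2, -1.7]
grip_width: 0.641
t 21.3 pos [0.467  0.3639 0.0497] yaw 3.01 F [-0.0534 -0.1568 -1.6971] w 0.641 tilt [0.0009 0.0007] v 0.014
travel units [ 0.0268 -0.0001  0.0029]
rot x units 0.0
```

```bash
python3 -m jog '[{"rot":[0,0,0],"travel":[0.014,0,0],"jaw":1},{"rot":[0,0,0],"travel":[0.008,0,0],"jaw":1},{"rot":[0,0,0],"travel":[0.002,0,0],"jaw":1},{"rot":[0,0,0],"travel":[0,0,0],"jaw":1}]'; python3 -m jog '[{"rot":[0,0,0],"travel":[0.003,0,0],"jaw":1},{"rot":[0,0,0],"travel":[0,0,0],"jaw":1}]'
```

```text
time: 21.7
position: [0.4665, 0.3636, 0.0421]
tool_rot: [1.17, 1.233, -1.17]
ft_force: [0.4, -0.7, -2.6]
grip_width: 0.636
time: 21.9
position: [0.4666, 0.3637, 0.0417]
tool_rot: [1.17, 1.233, -1.17]
ft_force: [-0.6, -0.9, 2.3]
grip_width: 0.639
```

Contact. I'll release, lift, and look at the tray and the stone.

```bash
python3 -m jog '[{"rot":[0,0,0],"travel":[0,0,0],"jaw":-1},{"rot":[0,0,0],"travel":[0,0,0],"jaw":-1},{"rot":[0,0,0],"travel":[0,0,0],"jaw":-1},{"rot":[0,0,0],"travel":[0,0,0],"jaw":-1},{"rot":[0,0,0],"travel":[-0.05,0,0],"jaw":-1},{"rot":[0,0,0],"travel":[-0.12,0,0],"jaw":-1},{"rot":[0,0,0],"travel":[-0.14,0,0],"jaw":-1},{"rot":[0,0,0],"travel":[-0.14,0,0],"jaw":-1}]'; python3 go.py .6075 .036 .24 3.9
python3 - <<'E'
from h import *
for n in ['scene','side']: cv2.imwrite(f'pics/{n}4.png',ctrl.get_image(n)[:,:,::-1])
E
```

```text
time: 22.7
position: [0.466, 0.3637, 0.1784]
tool_rot: [1.17, 1.234, -1.17]
ft_force: [1.3, 0.7, 0.3]
grip_width: 0.997
t 22.7 pos [0.466  0.3637 0.1784] yaw 3.06 F [1.2782 0.6898 0.2906] w 0.997 tilt [0.0001 0.0003] v 0.708
travel units [-0.2056  0.4124  1.116 ]
rot x units -0.17
```

View pics/scene4.png

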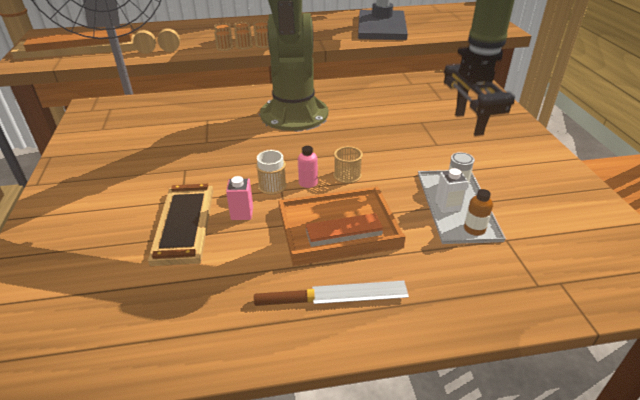

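View pics/side4.png

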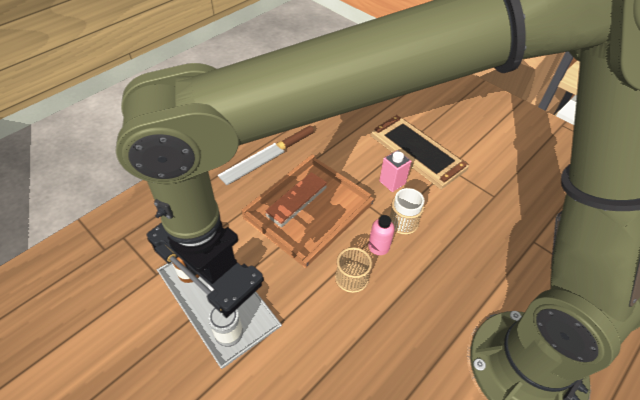

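All three containers stand upright in the tray: tin (461,168), can (453,190), bottle (479,212). Next I'll go above the stone with the jaws at 70 mm.

```bash
python3 -m jog '[{"rot":[-0.17,0,0],"travel":[-0.06,0.02,0.05],"jaw":-0.61},{"rot":[0,0,0],"travel":[0,0.04,0.1],"jaw":-0.61},{"rot":[0,0,0],"travel":[0,0.05,0.13],"jaw":-0.61},{"rot":[0,0,0],"travel":[0,0.05,0.14],"jaw":-0.61},{"rot":[0,0,0],"travel":[0,0.05,0.14],"jaw":-0.61},{"rot":[0,0,0],"travel":[0,0.05,0.14],"jaw":-0.61},{"rot":[0,0,0],"travel":[0,0.05,0.14],"jaw":-0.61},{"rot":[0,0,0],"travel":[0,0.05,0.12],"jaw":-0.61}]'; python3 -m jog '[{"rot":[0,0,0],"travel":[0,0.03,0.09],"jaw":-0.61},{"rot":[0,0,0],"travel":[0,0.02,0.06],"jaw":-0.61},{"rot":[0,0,0],"travel":[0,0,0],"jaw":-0.61},{"rot":[0,0,0],"travel":[0,0,0],"jaw":-0.61}]'; python3 go.py .6075 .036 .2 3.9
python3 - <<'E'
from h import *
s=ctrl.get_state()
cv2.imwrite('pics/wrist5.png',ctrl.get_image('wrist')[:,:,::-1])
import json;json.dump({k:list(map(float,s[k])) for k in('position','tool_rot')},open('w5.json','w'))
crop('pics/wrist5.png',220,60,200,150,4,'pics/w5c.png')
E
```

```text
time: 23.6
position: [0.5941, 0.0806, 0.1945]
tool_rot: [1.16, 1.239, -1.16]
ft_force: [-0.3, -0.8, 0.1]
grip_width: 0.807
time: 24.0
position: [0.6109, 0.0413, 0.1942]
tool_rot: [1.159, 1.242, -1.158]
ft_force: [-0.2, 0.1, 0.1]
grip_width: 0.803
t 24.0 pos [0.6109 0.0413 0.1942] yaw 3.96 F [-0.1664  0.0668  0.0596] w 0.803 tilt [-0.0004  0.0013] v 0.022
travel units [-0.0194 -0.0124  0.0168]
rot x units 0.01
```

View pics/wrist5.png

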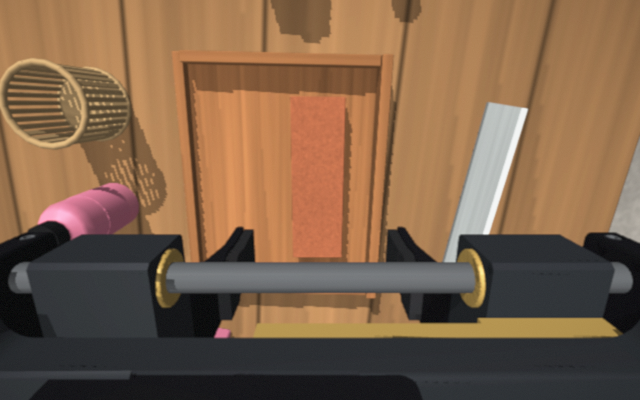

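Run:
```python
from h import *
import json
s={k:np.array(v) for k,v in json.load(open('w5.json')).items()};C=cam('wrist',s)
im=cv2.imread('pics/wrist5.png');hsv=cv2.cvtColor(im,cv2.COLOR_BGR2HSV)
print(hsv[150,320],hsv[150,260])
m=((hsv[:,:,0]<10)&(hsv[:,:,1]>120)&(hsv[:,:,2]>120)).astype(np.uint8)*255;m[262:]=0;m[:,:285]=0;m[:,350:]=0
m=cv2.morphologyEx(m,cv2.MORPH_OPEN,np.ones((5,5)))
c=max(cv2.findContours(m,0,1)[0],key=cv2.contourArea);r=cv2.minAreaRect(c);b=cv2.boxPoints(r);print(r)
ap=cv2.approxPolyDP(c,4,True)[:,0];print(ap)
w=np.array([px2plane(C,*p,.034)[:2] for p in ap]);print(w,w.mean(0))
```

```text
[  9 152 193] [ 13 148 189]
((317.9999694824219, 176.49998474121094), (51.99999237060547, 158.99996948242188), 0.0)
[[292  98]
 [293 220]
 [302 228]
 [294 227]
 [294 238]
 [299 239]
 [294 240]
 [299 246]
 [294 255]
 [340 256]
 [340 237]
 [333 236]
 [340 235]
 [343 139]
 [338 138]
 [343 137]
 [343 101]]
[[ 0.5786  0.117 ]
 [ 0.5854 -0.0038]
 [ 0.5951 -0.0119]
 [ 0.5868 -0.0114]
 [ 0.5874 -0.0237]
 [ 0.5927 -0.0245]
 [ 0.5875 -0.026 ]
 [ 0.5931 -0.0324]
 [ 0.5883 -0.0432]
 [ 0.6373 -0.0409]
 [ 0.6354 -0.0192]
 [ 0.628  -0.0186]
 [ 0.6352 -0.017 ]
 [ 0.6296  0.0825]
 [ 0.6247  0.0831]
 [ 0.6294  0.0844]
 [ 0.6264  0.1177]] [0.6083 0.0125]
```

View pics/w5c.png

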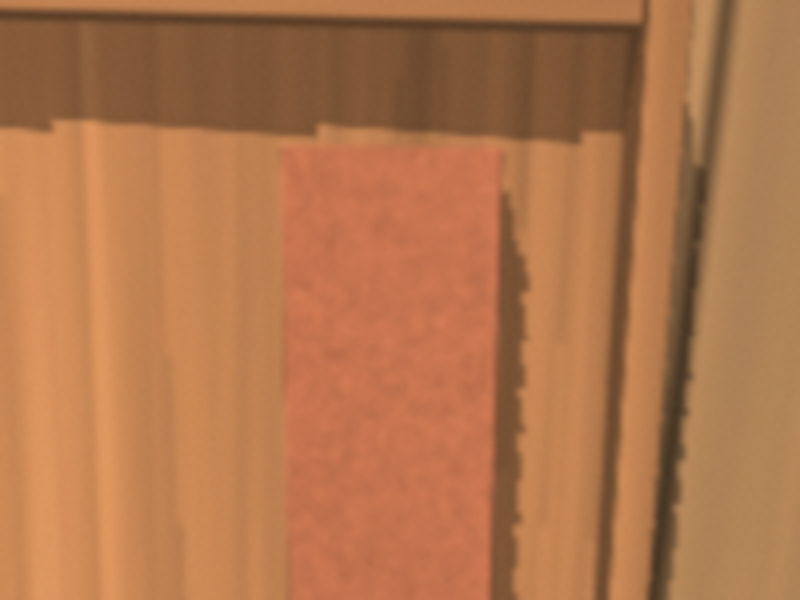

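```bash
python3 -m jog '[{"rot":[0,0,0],"travel":[0.06,-0.006,0.01],"jaw":-0.47},{"rot":[0,0,0],"travel":[0.12,-0.004,0.008],"jaw":-0.47},{"rot":[0,0,0],"travel":[0.12,0,0],"jaw":-0.47},{"rot":[0,0,0],"travel":[0.1,0,0],"jaw":-0.47},{"rot":[0,0,0],"travel":[0.06,0,0],"jaw":-0.47},{"rot":[0,0,0],"travel":[0,0,0],"jaw":-0.47},{"rot":[0,0,0],"travel":[0,0,0],"jaw":-0.47}]'; python3 go.py .608 .036 .014 3.7
python3 - <<'E'
from h import *
cv2.imwrite('pics/wrist6.png',ctrl.get_image('wrist')[:,:,::-1])
E
```

```text
time: 24.75
position: [0.6093, 0.0353, 0.0571]
tool_rot: [1.159, 1.241, -1.157]
ft_force: [-0.0, -0.4, 1.0]
grip_width: 0.73
t 24.75 pos [0.6093 0.0353 0.0571] yaw 3.97 F [-0.0487 -0.3806  1.0097] w 0.730 tilt [0.0013 0.0006] v 0.021
travel units [ 0.1438 -0.0044 -0.0025]
rot x units 0.05
```

View pics/wrist6.png

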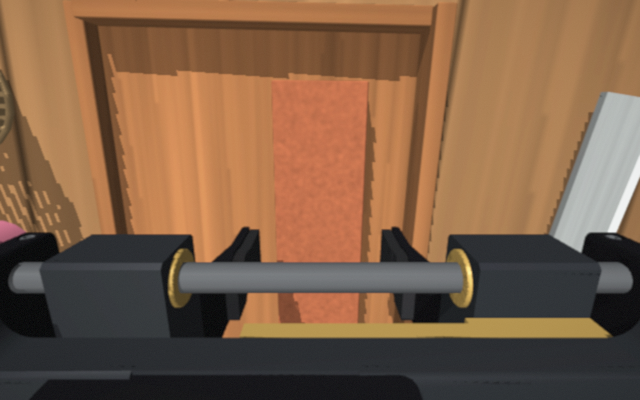

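```bash
python3 -m jog '[{"rot":[0,0,0],"travel":[0.05,-0.003,0],"jaw":-0.47},{"rot":[0,0,0],"travel":[0.05,0,0],"jaw":-0.47},{"rot":[0,0,0],"travel":[0.03,0,0],"jaw":-0.47},{"rot":[0,0,0],"travel":[0.008,0,0],"jaw":-0.47},{"rot":[0,0,0],"travel":[0,0,0],"jaw":-0.47}]'; python3 go.py .608 .036 .014 3.7
```

```text
time: 25.3
position: [0.6074, 0.0339, 0.0138]
tool_rot: [1.159, 1.242, -1.16]
ft_force: [0.5, 0.1, 0.2]
grip_width: 0.731
t 25.3 pos [0.6074 0.0339 0.0138] yaw 3.88 F [0.5134 0.1219 0.2165] w 0.731 tilt [-0.0013  0.0002] v 0.014
travel units [-0.0005  0.0024 -0.007 ]
rot x units 0.04
```

```bash
python3 -m jog '[{"rot":[0,0,0],"travel":[0,0,-0.006],"jaw":-0.47},{"rot":[0,0,0],"travel":[0,0,0],"jaw":1},{"rot":[0,0,0],"travel":[0,0,0],"jaw":1},{"rot":[0,0,0],"travel":[0,0,0],"jaw":1},{"rot":[0,0,0],"travel":[0,0,0],"jaw":1},{"rot":[0,0,0],"travel":[0,0,0],"jaw":1},{"rot":[0,0,0],"travel":[0,0,0],"jaw":1}]' 45
python3 go.py; python3 -m jog '[{"rot":[0,0,0],"travel":[-0.03,0,0],"jaw":1},{"rot":[0,0,0],"travel":[-0.06,0,0],"jaw":1},{"rot":[0,0,0],"travel":[-0.1,0,0],"jaw":1},{"rot":[0,0,0],"travel":[-0.14,0,0],"jaw":1},{"rot":[0,0,0],"travel":[-0.14,0,0],"jaw":1},{"rot":[0,0,0],"travel":[-0.12,0,0],"jaw":1},{"rot":[0,0,0],"travel":[-0.06,0,0],"jaw":1},{"rot":[0,0,0],"travel":[0,0,0],"jaw":1}]'
python3 go.py .505 -.328 .2 -94.7
python3 - <<'E'
from h import *
cv2.imwrite('pics/wrist7.png',ctrl.get_image('wrist')[:,:,::-1])
E
```

```text
time: 26.0
position: [0.6082, 0.0357, 0.0151]
tool_rot: [1.16, 1.24, -1.159]
ft_force: [-0.2, -0.3, 3.2]
grip_width: 0.594
t 26.0 pos [0.6082 0.0357 0.0151] yaw 3.88 F [-0.2193 -0.2806  3.1986] w 0.594 tilt [ 0.0009 -0.0001] v 0.002
time: 26.8
position: [0.6093, 0.0364, 0.2137]
tool_rot: [1.161, 1.236, -1.155]
ft_force: [1.3, 0.3, -4.2]
grip_width: 0.598
t 26.8 pos [0.6093 0.0364 0.2137] yaw 3.89 F [ 1.2666  0.2664 -4.1732] w 0.598 tilt [ 0.0061 -0.0004] v 0.072
travel units [ 0.0441 -0.4296  1.1882]
rot x units 19.72
```

View pics/wrist7.png

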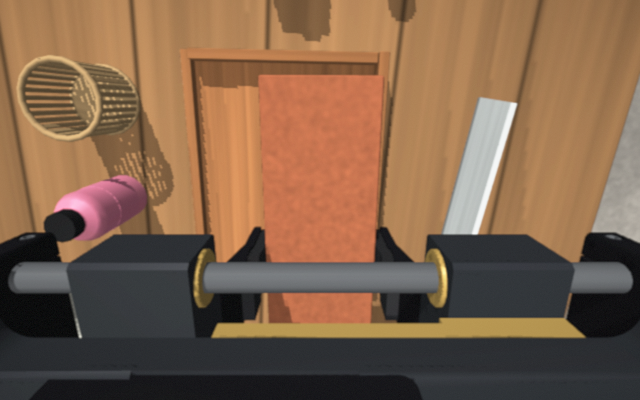

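The stone is held squarely, with its far edge at row 75 and its sides at columns 260 and 383. Next I'll work out its offset along its length in the grip.

Run:
```python
from h import *
s=ctrl.get_state();C=cam('wrist',s);M=R.from_rotvec(s['tool_rot']).as_matrix()
for p in [(260,75),(383,77),(320,76)]:
    q=px2plane(C,*p,s['position'][2]+.019); print(M.T@(q-s['position']))
print(s['position'])
```

```text
[-0.0191 -0.0252 -0.0844]
[-0.019   0.025  -0.0836]
[-0.0191 -0.0007 -0.084 ]
[0.6081 0.0359 0.2112]
```

```bash
python3 -m jog '[{"rot":[0.5,0,0],"travel":[0,0,0],"jaw":1},{"rot":[1,0,0],"travel":[0,0,0],"jaw":1},{"rot":[1,0,0],"travel":[0,0,0],"jaw":1},{"rot":[1,0,0],"travel":[0,0,0],"jaw":1},{"rot":[1,0,0],"travel":[0,0,0],"jaw":1},{"rot":[1,0,0],"travel":[0,0,0],"jaw":1},{"rot":[1,0,0],"travel":[0,0,0],"jaw":1},{"rot":[1,0,0],"travel":[0,0,0],"jaw":1}]';python3 -m jog '[{"rot":[1,0,0],"travel":[0,0,0],"jaw":1},{"rot":[1,0,0],"travel":[0,0,0],"jaw":1},{"rot":[1,0,0],"travel":[0,0,0],"jaw":1},{"rot":[1,0,0],"travel":[0,0,0],"jaw":1},{"rot":[1,0,0],"travel":[0,0,0],"jaw":1},{"rot":[1,0,0],"travel":[0,0,0],"jaw":1},{"rot":[1,0,0],"travel":[0,0,0],"jaw":1},{"rot":[1,0,0],"travel":[0,0,0],"jaw":1}]';python3 -m jog '[{"rot":[1,0,0],"travel":[0,0,0],"jaw":1},{"rot":[1,0,0],"travel":[0,0,0],"jaw":1},{"rot":[1,0,0],"travel":[0,0,0],"jaw":1},{"rot":[1,0,0],"travel":[0,0,0],"jaw":1},{"rot":[0.2,0,0],"travel":[0,0,0],"jaw":1},{"rot":[0,0,0],"travel":[0,0,0],"jaw":1}]'
python3 go.py .505 -.21 .2 -94.7
```

```text
time: 27.65
position: [0.6062, 0.0354, 0.2072]
tool_rot: [1.626, 0.872, -1.633]
ft_force: [-0.2, 0.5, -4.1]
grip_width: 0.59
time: 28.45
position: [0.6062, 0.0354, 0.2071]
tool_rot: [2.066, 0.295, -2.075]
ft_force: [-1.2, -0.0, -3.9]
grip_width: 0.596
time: 29.05
position: [0.6068, 0.0356, 0.2081]
tool_rot: [-2.178, 0.087, 2.184]
ft_force: [0.4, 0.0, -4.6]
grip_width: 0.597
t 29.05 pos [0.6068 0.0356 0.2081] yaw -94.53 F [ 0.4325  0.0049 -4.6314] w 0.597 tilt [-0.0028 -0.0001] v 0.012
travel units [0.0281 0.8429 0.2736]
rot x units 0.03
```

```bash
python3 -m jog '[{"rot":[0,0,0],"travel":[0,0.06,0.02],"jaw":1},{"rot":[0,0,0],"travel":[0,0.11,0.04],"jaw":1},{"rot":[0,0,0],"travel":[0,0.14,0.05],"jaw":1},{"rot":[0,0,0],"travel":[0,0.14,0.05],"jaw":1},{"rot":[0,0,0],"travel":[0,0.14,0.05],"jaw":1},{"rot":[0,0,0],"travel":[0,0.12,0.04],"jaw":1},{"rot":[0,0,0],"travel":[0,0.08,0.02],"jaw":1},{"rot":[0,0,0],"travel":[0,0.05,0],"jaw":1}]';python3 -m jog '[{"rot":[0,0,0],"travel":[0,0,0],"jaw":1},{"rot":[0,0,0],"travel":[0,0,0],"jaw":1}]'
python3 go.py .505 -.328 .2 -94.7
python3 - <<'E'
from h import *
s=ctrl.get_state()
cv2.imwrite('pics/wrist8.png',ctrl.get_image('wrist')[:,:,::-1])
import json;json.dump({k:list(map(float,s[k])) for k in('position','tool_rot')},open('w8.json','w'))
E
```

```text
time: 29.85
position: [0.5049, -0.2118, 0.2091]
tool_rot: [-2.178, 0.092, 2.181]
ft_force: [-0.0, -0.5, -4.3]
grip_width: 0.593
time: 30.05
position: [0.5074, -0.2071, 0.2093]
tool_rot: [-2.18, 0.084, 2.181]
ft_force: [0.4, 1.3, -4.1]
grip_width: 0.596
t 30.05 pos [ 0.5074 -0.2071  0.2093] yaw -94.50 F [ 0.4386  1.2649 -4.0865] w 0.596 tilt [0.     0.0018] v 0.02
travel units [ 0.0304  0.4024 -0.0235]
rot x units 0.04
```

View pics/wrist8.png

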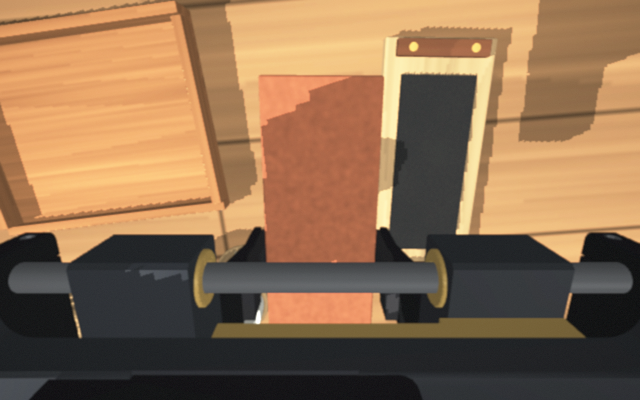

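Run:
```python
from h import *
crop('pics/wrist8.png',370,30,140,240,3,'pics/w8c.png')
import json
s={k:np.array(v) for k,v in json.load(open('w8.json')).items()};C=cam('wrist',s)
im=cv2.imread('pics/wrist8.png');m=(im.max(2)<75).astype(np.uint8);m[:65]=0;m[232:]=0;m[:,:385]=0;m[:,490:]=0
c=max(cv2.findContours(m,0,1)[0],key=cv2.contourArea);print(cv2.approxPolyDP(c,4,True)[:,0].tolist())
```

```text
[[403, 75], [391, 229], [385, 231], [454, 231], [475, 76]]
```

View pics/w8c.png

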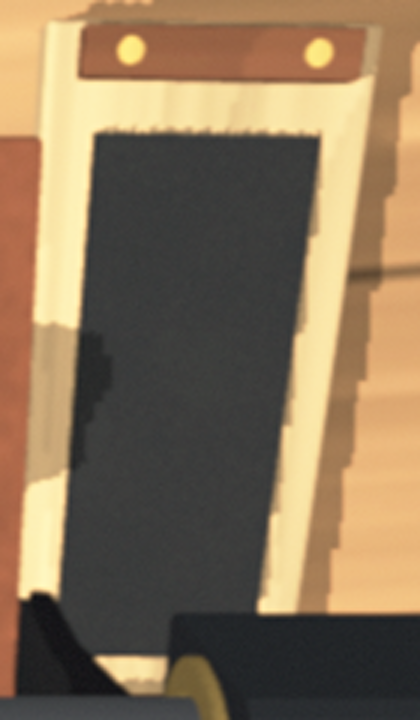

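Run:
```python
from h import *
import json
s={k:np.array(v) for k,v in json.load(open('w8.json')).items()};C=cam('wrist',s)
w=np.array([px2plane(C,*p,.021)[:2] for p in [(401.3,74.3),(476.3,74.6),(454.2,248),(390,248)]])
e=w[0]+w[1]-w[2]-w[3];print(w,w.mean(0),np.degrees(np.arctan2(e[1],e[0])))
f=w[1]-w[0];print(np.linalg.norm(w[0]-w[3]),np.linalg.norm(f))
```

```text
[[ 0.6007 -0.2954]
 [ 0.5946 -0.37  ]
 [ 0.4072 -0.3539]
 [ 0.4129 -0.2803]] [ 0.5038 -0.3249] -4.762286119716072
0.18840779822021253 0.07479941664194971
```

```bash
python3 go.py .503 -.326 .2 -94.75; python3 -m jog '[{"rot":[0.05,0,0],"travel":[0,0.06,-0.01],"jaw":1},{"rot":[0,0,0],"travel":[0,0.11,-0.01],"jaw":1},{"rot":[0,0,0],"travel":[0,0.11,0],"jaw":1},{"rot":[0,0,0],"travel":[0,0.08,0],"jaw":1},{"rot":[0,0,0],"travel":[0.02,0.04,0],"jaw":1},{"rot":[0,0,0],"travel":[0.06,0,0],"jaw":1},{"rot":[0,0,0],"travel":[0.08,0,0],"jaw":1},{"rot":[0,0,0],"travel":[0,0,0],"jaw":1}]';python3 -m jog '[{"rot":[0,0,0],"travel":[0,0,0],"jaw":1}]'; python3 go.py .503 -.326 .0261 -94.75
```

```text
t 30.1 pos [ 0.5077 -0.2064  0.2095] yaw -94.42 F [-0.105   0.5825 -3.6909] w 0.598 tilt [0.0002 0.0017] v 0.012
travel units [ 0.0309  0.3986 -0.0152]
rot x units 0.07
time: 30.9
position: [0.5009, -0.3261, 0.1575]
tool_rot: [-2.17, 0.084, 2.184]
ft_force: [-0.5, 1.2, -5.0]
grip_width: 0.592
time: 31.0
position: [0.503, -0.3276, 0.1613]
tool_rot: [-2.177, 0.089, 2.179]
ft_force: [0.3, 0.1, -3.5]
grip_width: 0.596
t 31.0 pos [ 0.503  -0.3276  0.1613] yaw -94.75 F [ 0.3155  0.0845 -3.5455] w 0.596 tilt [-0.0008  0.0013] v 0.034
travel units [ 0.4508 -0.0049  0.    ]
rot x units -0.0
```

```bash
python3 -m jog '[{"rot":[0,0,0],"travel":[0.06,-0.004,0],"jaw":1},{"rot":[0,0,0],"travel":[0.1,0,0],"jaw":1},{"rot":[0,0,0],"travel":[0.1,0,0],"jaw":1},{"rot":[0,0,0],"travel":[0.08,0,0],"jaw":1},{"rot":[0,0,0],"travel":[0.05,0,0],"jaw":1},{"rot":[0,0,0],"travel":[0.02,0,0],"jaw":1},{"rot":[0,0,0],"travel":[0,0,0],"jaw":1},{"rot":[0,0,0],"travel":[0,0,0],"jaw":1}]'; python3 go.py .503 -.326 .0261 -94.75
```

```text
time: 31.8
position: [0.504, -0.3284, 0.0403]
tool_rot: [-2.181, 0.094, 2.176]
ft_force: [-0.7, -0.4, -3.5]
grip_width: 0.595
t 31.8 pos [ 0.504  -0.3284  0.0403] yaw -94.86 F [-0.7215 -0.4323 -3.5208] w 0.595 tilt [ 0.0023 -0.0016] v 0.005
travel units [ 0.0472 -0.0079  0.004 ]
rot x units -0.02
```

```bash
python3 -m jog '[{"rot":[-0.02,0,0],"travel":[0.01,-0.008,0.002],"jaw":1},{"rot":[0,0,0],"travel":[0.015,0,0],"jaw":1},{"rot":[0,0,0],"travel":[0.01,0,0],"jaw":1},{"rot":[0,0,0],"travel":[0.004,0,0],"jaw":1},{"rot":[0,0,0],"travel":[0,0,0],"jaw":1},{"rot":[0,0,0],"travel":[0,0,0],"jaw":1}]'; python3 go.py .503 -.326 .0261 -94.75
```

```text
time: 32.4
position: [0.5023, -0.3255, 0.027]
tool_rot: [-2.179, 0.091, 2.179]
ft_force: [-0.1, -0.2, -3.8]
grip_width: 0.594
t 32.4 pos [ 0.5023 -0.3255  0.027 ] yaw -94.78 F [-0.1365 -0.1915 -3.7667] w 0.594 tilt [ 0.     -0.0001] v 0.002
travel units [ 0.0029  0.0014 -0.0023]
rot x units -0.01
```

```bash
python3 -m jog '[{"rot":[0,0,0],"travel":[0.003,0.001,-0.002],"jaw":1},{"rot":[0,0,0],"travel":[0,0,0],"jaw":1}]'; python3 -m jog '[{"rot":[0,0,0],"travel":[0.002,0,0],"jaw":1},{"rot":[0,0,0],"travel":[0,0,0],"jaw":1}]'; python3 -m jog '[{"rot":[0,0,0],"travel":[0.002,0,0],"jaw":1},{"rot":[0,0,0],"travel":[0,0,0],"jaw":1}]'
```

```text
time: 32.6
position: [0.503, -0.3259, 0.0261]
tool_rot: [-2.179, 0.091, 2.179]
ft_force: [0.2, -0.2, -4.8]
grip_width: 0.595
time: 32.8
position: [0.503, -0.3259, 0.0261]
tool_rot: [-2.179, 0.091, 2.179]
ft_force: [-1.5, 0.3, -0.2]
grip_width: 0.594
time: 33.0
position: [0.503, -0.3259, 0.0261]
tool_rot: [-2.179, 0.091, 2.179]
ft_force: [-4.0, 2.1, 5.6]
grip_width: 0.594
```

The stone touches the mat. I'll open modestly to about 66 mm, then lift.

```bash
python3 -m jog '[{"rot":[0,0,0],"travel":[0,0,0],"jaw":-0.5},{"rot":[0,0,0],"travel":[0,0,0],"jaw":-0.5},{"rot":[0,0,0],"travel":[0,0,0],"jaw":-0.5},{"rot":[0,0,0],"travel":[0,0,0],"jaw":-0.5},{"rot":[0,0,0],"travel":[-0.05,0,0],"jaw":-0.5},{"rot":[0,0,0],"travel":[-0.12,0,0],"jaw":-0.5},{"rot":[0,0,0],"travel":[-0.14,0,0],"jaw":-0.5},{"rot":[0,0,0],"travel":[-0.14,0,0],"jaw":-0.5}]';python3 -m jog '[{"rot":[0,0,0],"travel":[-0.08,-0.05,0],"jaw":-0.5},{"rot":[0,0,0],"travel":[-0.04,-0.1,0],"jaw":-0.5},{"rot":[0,0,0],"travel":[0,-0.12,0],"jaw":-0.5},{"rot":[0,0,0],"travel":[0,-0.1,0],"jaw":-0.5},{"rot":[0,0,0],"travel":[0,0,0],"jaw":-0.5},{"rot":[0,0,0],"travel":[0,0,0],"jaw":-0.5}]'
python3 go.py
python3 - <<'E'
from h import *
s=ctrl.get_state()
cv2.imwrite('pics/wrist9.png',ctrl.get_image('wrist')[:,:,::-1])
import json;json.dump({k:list(map(float,s[k])) for k in('position','tool_rot')},open('w9.json','w'))
cv2.imwrite('pics/scene9.png',ctrl.get_image('scene')[:,:,::-1])
crop('pics/scene9.png',140,170,90,100,5,'pics/s9c.png')
crop('pics/wrist9.png',340,20,200,240,3,'pics/w9c.png')
E
```

```text
time: 33.8
position: [0.5029, -0.3256, 0.1623]
tool_rot: [-2.18, 0.091, 2.179]
ft_force: [1.3, 0.4, -0.8]
grip_width: 0.749
time: 34.4
position: [0.5125, -0.2148, 0.197]
tool_rot: [-2.182, 0.091, 2.179]
ft_force: [0.1, -0.7, 0.4]
grip_width: 0.751
t 34.4 pos [ 0.5125 -0.2148  0.197 ] yaw -94.67 F [ 0.0904 -0.6694  0.3583] w 0.751 tilt [ 0.0012 -0.0016] v 0.037
```

View pics/wrist9.png

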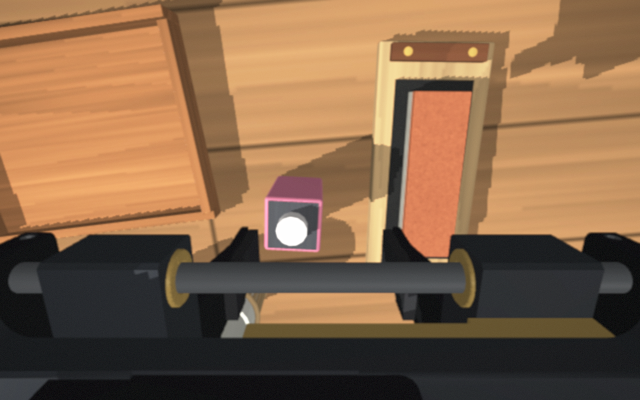

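View pics/s9c.png

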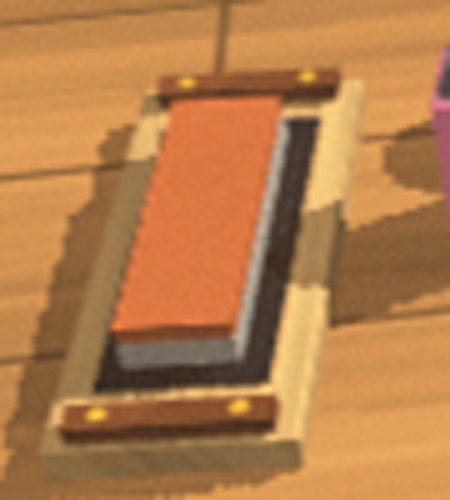

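View pics/w9c.png

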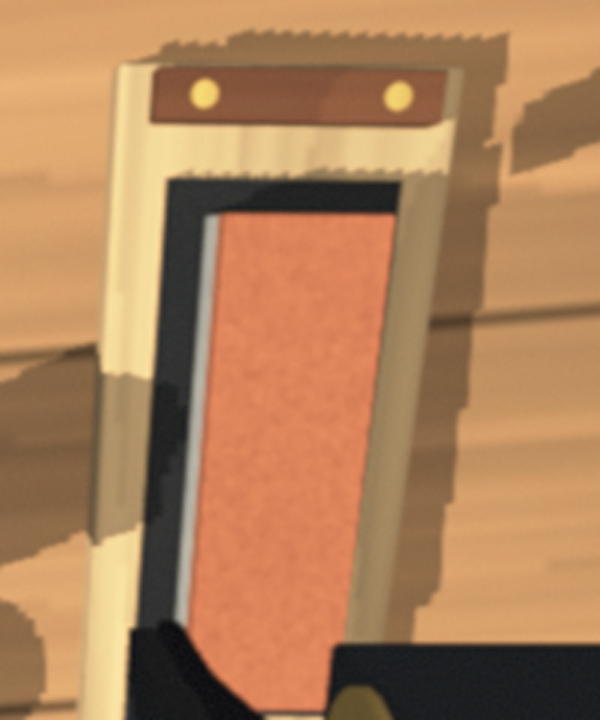

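Run:
```python
from h import *
import json
s={k:np.array(v) for k,v in json.load(open('w9.json')).items()};C=cam('wrist',s)
a=lambda p,z: px2plane(C,340+(p[0]+.5)/3-.5,20+(p[1]+.5)/3-.5,z)[:2]
t=np.array([a((218,213),.045),a((396,213),.045),a((327,712),.045),a((188,630),.045)])
print('stone',t)
far=(t[0]+t[1])/2; u=t[1]-t[2];th=np.arctan2(u[1],u[0]);u2=t[0]-t[3];print(np.degrees(th),np.degrees(np.arctan2(u2[1],u2[0])))
print('centre',far-.0825*np.array([np.cos(th),np.sin(th)]))
print('mat far corners',a((168,180),.021),a((402,182),.021))
f=(a((168,180),.021)+a((402,182),.021))/2;print('mat ctr',f-.095*np.array([np.cos(-.083),np.sin(-.083)]))
S=cam('scene')
b=np.array([px2plane(S,140+(x+.5)/5-.5,170+(y+.5)/5-.5,.045)[:2] for x,y in [(172,98),(285,97),(238,325),(112,332)]]);print(b,b.mean(0))
```

```text
stone [[ 0.5887 -0.3052]
 [ 0.5844 -0.3589]
 [ 0.42   -0.3419]
 [ 0.4544 -0.2943]]
-5.8897048270663435 -4.65858633551933
centre [ 0.5045 -0.3236]
mat far corners [ 0.6005 -0.2957] [ 0.5938 -0.371 ]
mat ctr [ 0.5025 -0.3255]
[[ 0.4171 -0.3474]
 [ 0.4263 -0.2929]
 [ 0.5908 -0.3072]
 [ 0.5858 -0.3608]] [ 0.505  -0.3271]
```

The stone's centre is about 2 mm from the mat's centre, and its heading matches the mat's within about 1°. Next I'll turn back and fetch the tin.

```bash
python3 -m jog '[{"rot":[-0.5,0,0],"travel":[0,0,0],"jaw":-1},{"rot":[-1,0,0],"travel":[0,0,0],"jaw":-1},{"rot":[-1,0,0],"travel":[0,0,0],"jaw":-1},{"rot":[-1,0,0],"travel":[0,0,0],"jaw":-1},{"rot":[-1,0,0],"travel":[0,0,0],"jaw":-1},{"rot":[-1,0,0],"travel":[0,0,0],"jaw":-1},{"rot":[-1,0,0],"travel":[0,0,0],"jaw":-1},{"rot":[-1,0,0],"travel":[0,0,0],"jaw":-1}]';python3 -m jog '[{"rot":[-1,0,0],"travel":[0,0,0],"jaw":-1},{"rot":[-1,0,0],"travel":[0,0,0],"jaw":-1},{"rot":[-1,0,0],"travel":[0,0,0],"jaw":-1},{"rot":[-1,0,0],"travel":[0,0,0],"jaw":-1},{"rot":[-1,0,0],"travel":[0,0,0],"jaw":-1},{"rot":[-1,0,0],"travel":[0,0,0],"jaw":-1},{"rot":[-1,0,0],"travel":[0,0,0],"jaw":-1},{"rot":[-1,0,0],"travel":[0,0,0],"jaw":-1}]';python3 -m jog '[{"rot":[-1,0,0],"travel":[0,0,0],"jaw":-1},{"rot":[-1,0,0],"travel":[0,0,0],"jaw":-1},{"rot":[-1,0,0],"travel":[0,0,0],"jaw":-1},{"rot":[-1,0,0],"travel":[0,0,0],"jaw":-1},{"rot":[0,0,0],"travel":[0,0,0],"jaw":-1},{"rot":[0,0,0],"travel":[0,0,0],"jaw":-1}]'
python3 go.py .4666 .3637 .2 3.02
```

```text
time: 35.3
position: [0.5117, -0.2169, 0.1958]
tool_rot: [1.897, 0.558, -1.897]
ft_force: [0.3, -0.3, 0.2]
grip_width: 1.004
time: 36.1
position: [0.5117, -0.2169, 0.1958]
tool_rot: [1.427, 1.052, -1.427]
ft_force: [-0.7, 0.5, 0.2]
grip_width: 1.0
time: 36.7
position: [0.5118, -0.2163, 0.1957]
tool_rot: [1.177, 1.23, -1.177]
ft_force: [-0.6, -0.4, -0.2]
grip_width: 1.002
t 36.7 pos [ 0.5118 -0.2163  0.1957] yaw 2.50 F [-0.6452 -0.4265 -0.1708] w 1.002 tilt [-0.0002  0.    ] v 0.006
travel units [-0.0141 -0.0662 -1.9381]
rot x units -0.1
```

```bash
python3 -m jog '[{"rot":[-0.1,0,0],"travel":[0,-0.01,-0.06],"jaw":-1},{"rot":[0,0,0],"travel":[0,-0.005,-0.11],"jaw":-1},{"rot":[0,0,0],"travel":[0,-0.003,-0.14],"jaw":-1},{"rot":[0,0,0],"travel":[0,-0.003,-0.14],"jaw":-1},{"rot":[0,0,0],"travel":[0,-0.003,-0.14],"jaw":-1},{"rot":[0,0,0],"travel":[0,-0.003,-0.14],"jaw":-1},{"rot":[0,0,0],"travel":[0,-0.003,-0.14],"jaw":-1},{"rot":[0,0,0],"travel":[0,-0.003,-0.14],"jaw":-1}]';python3 go.py .4666 .3637 .2 3.02
```

```text
time: 37.5
position: [0.4841, 0.0895, 0.1959]
tool_rot: [1.167, 1.234, -1.168]
ft_force: [0.5, -0.1, -0.0]
grip_width: 0.998
t 37.5 pos [0.4841 0.0895 0.1959] yaw 3.22 F [ 0.5367 -0.1357 -0.0278] w 0.998 tilt [ 0.0003 -0.001 ] v 0.928
travel units [-0.0145 -0.0067 -0.9157]
rot x units 0.04
```

```bash
python3 -m jog '[{"rot":[0,0,0],"travel":[0,0,-0.14],"jaw":-1},{"rot":[0,0,0],"travel":[0,0,-0.14],"jaw":-1},{"rot":[0,0,0],"travel":[0,0,-0.14],"jaw":-1},{"rot":[0,0,0],"travel":[0,0,-0.14],"jaw":-1},{"rot":[0,0,0],"travel":[0,0,-0.12],"jaw":-1},{"rot":[0,0,0],"travel":[0,0,-0.1],"jaw":-1},{"rot":[0,0,0],"travel":[0,0,-0.07],"jaw":-1},{"rot":[0,0,0],"travel":[0,0,-0.04],"jaw":-1}]';python3 -m jog '[{"rot":[0,0,0],"travel":[0,0,0],"jaw":-1},{"rot":[0,0,0],"travel":[0,0,0],"jaw":-1}]';python3 go.py .4666 .3637 .042 3.02
```

```text
time: 38.3
position: [0.4678, 0.3566, 0.1959]
tool_rot: [1.165, 1.238, -1.165]
ft_force: [-1.4, 0.3, 0.5]
grip_width: 1.0
time: 38.5
position: [0.4695, 0.3534, 0.1958]
tool_rot: [1.166, 1.235, -1.168]
ft_force: [-0.3, 0.5, -0.4]
grip_width: 0.998
t 38.5 pos [0.4695 0.3534 0.1958] yaw 3.27 F [-0.2998  0.4526 -0.4205] w 0.998 tilt [-0.0002 -0.0009] v 0.024
travel units [ 0.5125 -0.0075 -0.0352]
rot x units 0.05
```

```bash
python3 -m jog '[{"rot":[0.05,0,0],"travel":[0.06,-0.004,-0.018],"jaw":-1},{"rot":[0,0,0],"travel":[0.12,-0.003,-0.017],"jaw":-1},{"rot":[0,0,0],"travel":[0.12,0,0],"jaw":-1},{"rot":[0,0,0],"travel":[0.1,0,0],"jaw":-1},{"rot":[0,0,0],"travel":[0.07,0,0],"jaw":-1},{"rot":[0,0,0],"travel":[0.03,0,0],"jaw":-1},{"rot":[0,0,0],"travel":[0,0,0],"jaw":-1}]';python3 go.py .4666 .3637 .042 3.02
```

```text
time: 39.2
position: [0.4668, 0.3624, 0.0441]
tool_rot: [1.169, 1.233, -1.174]
ft_force: [0.3, -0.2, 0.2]
grip_width: 0.995
t 39.2 pos [0.4668 0.3624 0.0441] yaw 2.93 F [ 0.2734 -0.205   0.2481] w 0.995 tilt [-0.0025 -0.0019] v 0.041
travel units [ 0.007  -0.0005 -0.0045]
rot x units -0.02
```

```bash
python3 -m jog '[{"rot":[0,0,0],"travel":[0.007,0,-0.003],"jaw":-1},{"rot":[0,0,0],"travel":[0,0,0],"jaw":1},{"rot":[0,0,0],"travel":[0,0,0],"jaw":1},{"rot":[0,0,0],"travel":[0,0,0],"jaw":1},{"rot":[0,0,0],"travel":[0,0,0],"jaw":1},{"rot":[0,0,0],"travel":[0,0,0],"jaw":1},{"rot":[0,0,0],"travel":[0,0,0],"jaw":1}]' 25;python3 go.py
python3 -m jog '[{"rot":[0,0,0],"travel":[-0.04,0,0],"jaw":1},{"rot":[0,0,0],"travel":[-0.1,0,0],"jaw":1},{"rot":[0,0,0],"travel":[-0.14,0,0],"jaw":1},{"rot":[0,0,0],"travel":[-0.14,0,0],"jaw":1},{"rot":[0,0,0],"travel":[-0.1,0.01,0.05],"jaw":1},{"rot":[0,0,0],"travel":[0,0.02,0.1],"jaw":1},{"rot":[0,0,0],"travel":[0,0.02,0.14],"jaw":1},{"rot":[0,0,0],"travel":[0,0.02,0.14],"jaw":1}]'
python3 go.py .5403 -.0413 .2 3.02
```

```text
time: 39.9
position: [0.4673, 0.3647, 0.0439]
tool_rot: [1.17, 1.233, -1.171]
ft_force: [-1.8, -0.9, 3.5]
grip_width: 0.637
t 39.9 pos [0.4673 0.3647 0.0439] yaw 2.99 F [-1.8306 -0.9258  3.4829] w 0.637 tilt [-0.0003 -0.0003] v 0.002
time: 40.7
position: [0.4952, 0.2361, 0.2003]
tool_rot: [1.17, 1.233, -1.169]
ft_force: [0.7, -1.1, -2.5]
grip_width: 0.638
t 40.7 pos [0.4952 0.2361 0.2003] yaw 3.09 F [ 0.6887 -1.0667 -2.4731] w 0.638 tilt [ 0.0009 -0.0002] v 0.96
travel units [0.0014 0.1004 0.9313]
rot x units 0.01
```

```bash
python3 -m jog '[{"rot":[0,0,0],"travel":[0,0.02,0.14],"jaw":1},{"rot":[0,0,0],"travel":[0,0.02,0.14],"jaw":1},{"rot":[0,0,0],"travel":[0,0.02,0.14],"jaw":1},{"rot":[0,0,0],"travel":[0,0.02,0.14],"jaw":1},{"rot":[0,0,0],"travel":[0,0.02,0.13],"jaw":1},{"rot":[0,0,0],"travel":[0,0,0.11],"jaw":1},{"rot":[0,0,0],"travel":[0,0,0.08],"jaw":1},{"rot":[0,0,0],"travel":[0,0,0.05],"jaw":1}]';python3 -m jog '[{"rot":[0,0,0],"travel":[0,0,0],"jaw":1},{"rot":[0,0,0],"travel":[0,0,0],"jaw":1}]';python3 go.py .5403 -.0403 .053 3.02
```

```text
time: 41.5
position: [0.5395, -0.0428, 0.1999]
tool_rot: [1.172, 1.231, -1.173]
ft_force: [0.1, 1.0, -2.9]
grip_width: 0.636
time: 41.7
position: [0.5396, -0.0385, 0.1999]
tool_rot: [1.171, 1.235, -1.169]
ft_force: [0.6, 0.4, -1.1]
grip_width: 0.64
t 41.7 pos [ 0.5396 -0.0385  0.1999] yaw 3.05 F [ 0.5687  0.45   -1.106 ] w 0.640 tilt [0.    0.001] v 0.02
travel units [0.4895 0.0018 0.0065]
rot x units 0.01
```

```bash
python3 -m jog '[{"rot":[0,0,0],"travel":[0.06,0.001,0.006],"jaw":1},{"rot":[0,0,0],"travel":[0.12,0,0],"jaw":1},{"rot":[0,0,0],"travel":[0.12,0,0],"jaw":1},{"rot":[0,0,0],"travel":[0.1,0,0],"jaw":1},{"rot":[0,0,0],"travel":[0.05,0,0],"jaw":1},{"rot":[0,0,0],"travel":[0.02,0,0],"jaw":1},{"rot":[0,0,0],"travel":[0,0,0],"jaw":1},{"rot":[0,0,0],"travel":[0,0,0],"jaw":1}]';python3 go.py .5403 -.0403 .052 3.02
```

```text
time: 42.5
position: [0.5414, -0.0414, 0.0602]
tool_rot: [1.171, 1.231, -1.169]
ft_force: [-0.1, -0.1, -2.6]
grip_width: 0.641
t 42.5 pos [ 0.5414 -0.0414  0.0602] yaw 3.01 F [-0.0967 -0.0964 -2.5896] w 0.641 tilt [ 0.0025 -0.0003] v 0.009
travel units [ 0.0275 -0.0036 -0.004 ]
rot x units -0.0
```

```bash
python3 -m jog '[{"rot":[0,0,0],"travel":[0.014,-0.003,-0.004],"jaw":1},{"rot":[0,0,0],"travel":[0.008,0,0],"jaw":1},{"rot":[0,0,0],"travel":[0.003,0,0],"jaw":1},{"rot":[0,0,0],"travel":[0,0,0],"jaw":1}]'; python3 -m jog '[{"rot":[0,0,0],"travel":[0.003,0,0],"jaw":1},{"rot":[0,0,0],"travel":[0,0,0],"jaw":1}]'
```

```text
time: 42.9
position: [0.5393, -0.0408, 0.0519]
tool_rot: [1.171, 1.233, -1.171]
ft_force: [-1.6, -0.4, 4.0]
grip_width: 0.634
time: 43.1
position: [0.5394, -0.0408, 0.0519]
tool_rot: [1.17, 1.233, -1.172]
ft_force: [-5.6, 0.9, 11.5]
grip_width: 0.634
```

```bash
python3 -m jog '[{"rot":[0,0,0],"travel":[-0.003,0,0],"jaw":1},{"rot":[0,0,0],"travel":[0,0,0],"jaw":1},{"rot":[0,0,0],"travel":[0,0,0],"jaw":-1},{"rot":[0,0,0],"travel":[0,0,0],"jaw":-1},{"rot":[0,0,0],"travel":[0,0,0],"jaw":-1},{"rot":[0,0,0],"travel":[0,0,0],"jaw":-1},{"rot":[0,0,0],"travel":[-0.05,0,0],"jaw":-1},{"rot":[0,0,0],"travel":[-0.12,0,0],"jaw":-1}]';python3 -m jog '[{"rot":[0,0,0],"travel":[-0.14,0,0],"jaw":-1},{"rot":[0,0,0],"travel":[-0.14,0,-0.05],"jaw":-1},{"rot":[0,0,0],"travel":[-0.04,0.01,-0.1],"jaw":-1},{"rot":[0,0,0],"travel":[0,0.01,-0.14],"jaw":-1},{"rot":[0,0,0],"travel":[0,0.01,-0.14],"jaw":-1},{"rot":[0,0,0],"travel":[0,0.01,-0.14],"jaw":-1},{"rot":[0,0,0],"travel":[0,0.01,-0.14],"jaw":-1},{"rot":[0,0,0],"travel":[0,0.01,-0.14],"jaw":-1}]'; python3 go.py .5461 .3093 .2 3.02
```

```text
time: 43.9
position: [0.5368, -0.0406, 0.1009]
tool_rot: [1.169, 1.239, -1.174]
ft_force: [1.0, -0.4, 0.3]
grip_width: 0.993
time: 44.7
position: [0.544, 0.2165, 0.1995]
tool_rot: [1.172, 1.232, -1.17]
ft_force: [1.0, 0.5, -0.0]
grip_width: 0.999
t 44.7 pos [0.544  0.2165 0.1995] yaw 2.96 F [ 1.0444  0.5325 -0.0038] w 0.999 tilt [ 0.0015 -0.0001] v 0.897
travel units [-0.0015  0.0231 -0.3085]
rot x units -0.01
```

```bash
python3 -m jog '[{"rot":[0,0,0],"travel":[0,0.01,-0.12],"jaw":-1},{"rot":[0,0,0],"travel":[0,0.01,-0.1],"jaw":-1},{"rot":[0,0,0],"travel":[0,0,-0.07],"jaw":-1},{"rot":[0,0,0],"travel":[0,0,-0.04],"jaw":-1},{"rot":[0,0,0],"travel":[0,0,0],"jaw":-1},{"rot":[0,0,0],"travel":[0,0,0],"jaw":-1}]';python3 go.py .5461 .3093 .0425 3.02
python3 - <<'E'
from h import *
for n in ['scene','wrist']: cv2.imwrite(f'pics/{n}10.png',ctrl.get_image(n)[:,:,::-1])
E
```

```text
time: 45.3
position: [0.5451, 0.3129, 0.1985]
tool_rot: [1.171, 1.232, -1.172]
ft_force: [0.0, -0.1, -0.9]
grip_width: 1.0
t 45.3 pos [0.5451 0.3129 0.1985] yaw 2.94 F [ 0.046  -0.1171 -0.8803] w 1.000 tilt [ 0.0003 -0.0011] v 0.02
travel units [0.5199 0.0025 0.0117]
rot x units -0.02
```

View pics/scene10.png

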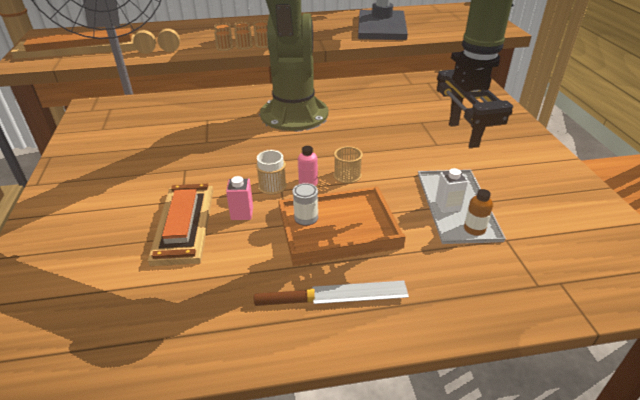

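View pics/wrist10.png

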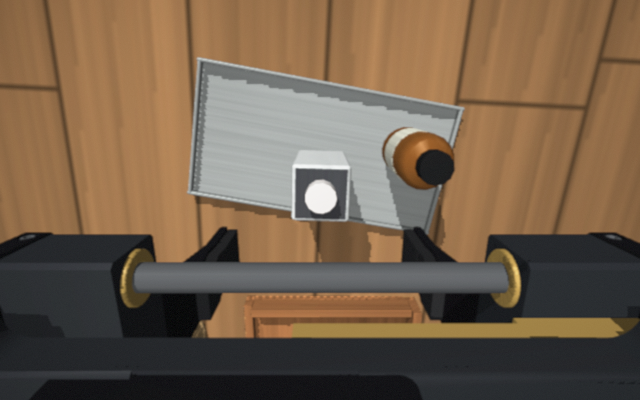

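The tin is back in its place at (305,204), the stone is on the mat, and the can and bottle are still in the tray. I'll take the can next.

```bash
python3 -m jog '[{"rot":[-0.02,0,0],"travel":[0.06,0.002,0.008],"jaw":-1},{"rot":[0,0,0],"travel":[0.12,0.001,0.004],"jaw":-1},{"rot":[0,0,0],"travel":[0.12,0,0],"jaw":-1},{"rot":[0,0,0],"travel":[0.1,0,0],"jaw":-1},{"rot":[0,0,0],"travel":[0.08,0,0],"jaw":-1},{"rot":[0,0,0],"travel":[0.03,0,0],"jaw":-1},{"rot":[0,0,0],"travel":[0,0,0],"jaw":-1}]';python3 go.py .5461 .3093 .0425 3.02
```

```text
time: 46.1
position: [0.5456, 0.3088, 0.0442]
tool_rot: [1.169, 1.234, -1.173]
ft_force: [-0.1, 0.2, 0.5]
grip_width: 0.998
t 46.1 pos [0.5456 0.3088 0.0442] yaw 2.99 F [-0.1343  0.2033  0.4726] w 0.998 tilt [-0.0019 -0.0015] v 0.035
travel units [ 0.0056  0.0016 -0.0017]
rot x units -0.01
```

```bash
python3 -m jog '[{"rot":[0,0,0],"travel":[0.006,0,0],"jaw":-1},{"rot":[0,0,0],"travel":[0,0,0],"jaw":1},{"rot":[0,0,0],"travel":[0,0,0],"jaw":1},{"rot":[0,0,0],"travel":[0,0,0],"jaw":1},{"rot":[0,0,0],"travel":[0,0,0],"jaw":1},{"rot":[0,0,0],"travel":[0,0,0],"jaw":1},{"rot":[0,0,0],"travel":[0,0,0],"jaw":1}]' 25;python3 go.py
python3 -m jog '[{"rot":[0,0,0],"travel":[-0.04,0,0],"jaw":1},{"rot":[0,0,0],"travel":[-0.1,0,0],"jaw":1},{"rot":[0,0,0],"travel":[-0.14,0,0],"jaw":1},{"rot":[0,0,0],"travel":[-0.14,0,0],"jaw":1},{"rot":[0,0,0],"travel":[-0.1,0,0.05],"jaw":1},{"rot":[0,0,0],"travel":[0,-0.01,0.1],"jaw":1},{"rot":[0,0,0],"travel":[0,-0.01,0.13],"jaw":1},{"rot":[0,0,0],"travel":[0,-0.01,0.13],"jaw":1}]'
python3 go.py .536 .0291 .2 3.02
```

```text
time: 46.8
position: [0.5459, 0.3105, 0.0435]
tool_rot: [1.17, 1.234, -1.169]
ft_force: [-0.4, -0.3, 1.3]
grip_width: 0.576
t 46.8 pos [0.5459 0.3105 0.0435] yaw 3.08 F [-0.42   -0.3053  1.2673] w 0.576 tilt [0.0002 0.    ] v 0.002
time: 47.6
position: [0.5428, 0.1865, 0.1999]
tool_rot: [1.168, 1.235, -1.168]
ft_force: [0.9, -0.6, -1.9]
grip_width: 0.578
t 47.6 pos [0.5428 0.1865 0.1999] yaw 3.18 F [ 0.9306 -0.5822 -1.9411] w 0.578 tilt [ 0.0002 -0.0003] v 0.888
travel units [-0.     -0.0518  0.5226]
rot x units 0.03
```

```bash
python3 -m jog '[{"rot":[0.03,0,0],"travel":[0,-0.01,0.13],"jaw":1},{"rot":[0,0,0],"travel":[0,-0.01,0.12],"jaw":1},{"rot":[0,0,0],"travel":[0,-0.01,0.1],"jaw":1},{"rot":[0,0,0],"travel":[0,-0.01,0.08],"jaw":1},{"rot":[0,0,0],"travel":[0,-0.01,0.06],"jaw":1},{"rot":[0,0,0],"travel":[0,0,0.04],"jaw":1},{"rot":[0,0,0],"travel":[0,0,0],"jaw":1},{"rot":[0,0,0],"travel":[0,0,0],"jaw":1}]';python3 go.py .536 .0303 .053 3.02
```

```text
time: 48.4
position: [0.5366, 0.0288, 0.1996]
tool_rot: [1.172, 1.234, -1.17]
ft_force: [0.5, 0.4, -2.7]
grip_width: 0.579
t 48.4 pos [0.5366 0.0288 0.1996] yaw 2.97 F [ 0.4875  0.3768 -2.7171] w 0.579 tilt [0.0001 0.0008] v 0.017
travel units [ 0.4887 -0.0019 -0.0049]
rot x units -0.01
```

```bash
python3 -m jog '[{"rot":[0,0,0],"travel":[0.06,-0.001,-0.004],"jaw":1},{"rot":[0,0,0],"travel":[0.12,0,0],"jaw":1},{"rot":[0,0,0],"travel":[0.12,0,0],"jaw":1},{"rot":[0,0,0],"travel":[0.1,0,0],"jaw":1},{"rot":[0,0,0],"travel":[0.05,0,0],"jaw":1},{"rot":[0,0,0],"travel":[0.02,0,0],"jaw":1},{"rot":[0,0,0],"travel":[0,0,0],"jaw":1},{"rot":[0,0,0],"travel":[0,0,0],"jaw":1}]';python3 go.py .536 .0303 .052 3.02
```

```text
time: 49.2
position: [0.5376, 0.0294, 0.0599]
tool_rot: [1.172, 1.231, -1.169]
ft_force: [0.9, 0.3, -3.1]
grip_width: 0.577
t 49.2 pos [0.5376 0.0294 0.0599] yaw 2.95 F [ 0.8805  0.3025 -3.0606] w 0.577 tilt [0.0024 0.0001] v 0.01
travel units [ 0.0263 -0.0051 -0.0034]
rot x units -0.01
```

```bash
python3 -m jog '[{"rot":[0,0,0],"travel":[0.014,-0.004,-0.003],"jaw":1},{"rot":[0,0,0],"travel":[0.008,0,0],"jaw":1},{"rot":[0,0,0],"travel":[0.002,0,0],"jaw":1},{"rot":[0,0,0],"travel":[0,0,0],"jaw":1}]'; python3 go.py .536 .0303 .0515 3.02
```

```text
time: 49.6
position: [0.5351, 0.0295, 0.0515]
tool_rot: [1.171, 1.233, -1.172]
ft_force: [-0.6, -0.6, -1.9]
grip_width: 0.579
t 49.6 pos [0.5351 0.0295 0.0515] yaw 2.92 F [-0.5589 -0.6429 -1.903 ] w 0.579 tilt [ 0.0001 -0.0004] v 0.002
travel units [-0.0001  0.0031 -0.0026]
rot x units -0.02
```

```bash
python3 -m jog '[{"rot":[0,0,0],"travel":[0.002,0.001,-0.001],"jaw":1},{"rot":[0,0,0],"travel":[0,0,0],"jaw":1}]';python3 -m jog '[{"rot":[0,0,0],"travel":[0.002,0,0],"jaw":1},{"rot":[0,0,0],"travel":[0,0,0],"jaw":1}]'
```

```text
time: 49.8
position: [0.5352, 0.0295, 0.0514]
tool_rot: [1.17, 1.232, -1.173]
ft_force: [-4.0, -1.0, 5.4]
grip_width: 0.58
time: 50.0
position: [0.5352, 0.0295, 0.0514]
tool_rot: [1.17, 1.232, -1.173]
ft_force: [-5.1, -2.6, 10.4]
grip_width: 0.576
```

```bash
python3 -m jog '[{"rot":[0,0,0],"travel":[-0.003,0,0],"jaw":1},{"rot":[0,0,0],"travel":[0,0,0],"jaw":1},{"rot":[0,0,0],"travel":[0,0,0],"jaw":-1},{"rot":[0,0,0],"travel":[0,0,0],"jaw":-1},{"rot":[0,0,0],"travel":[0,0,0],"jaw":-1},{"rot":[0,0,0],"travel":[0,0,0],"jaw":-1},{"rot":[0,0,0],"travel":[-0.05,0,0],"jaw":-1},{"rot":[0,0,0],"travel":[-0.12,0,0],"jaw":-1}]';python3 -m jog '[{"rot":[0,0,0],"travel":[-0.14,0,0],"jaw":-1},{"rot":[0,0,0],"travel":[-0.14,0.02,-0.05],"jaw":-1},{"rot":[0,0,0],"travel":[-0.04,0.04,-0.1],"jaw":-1},{"rot":[0,0,0],"travel":[0,0.05,-0.13],"jaw":-1},{"rot":[0,0,0],"travel":[0,0.05,-0.13],"jaw":-1},{"rot":[0,0,0],"travel":[0,0.05,-0.13],"jaw":-1},{"rot":[0,0,0],"travel":[0,0.05,-0.13],"jaw":-1},{"rot":[0,0,0],"travel":[0,0.05,-0.12],"jaw":-1}]'; python3 go.py .6357 .3404 .2 3.02
```

```text
time: 50.8
position: [0.5331, 0.0298, 0.1007]
tool_rot: [1.169, 1.238, -1.175]
ft_force: [0.1, -0.3, -0.4]
grip_width: 0.976
time: 51.6
position: [0.6165, 0.2734, 0.1991]
tool_rot: [1.172, 1.233, -1.17]
ft_force: [0.8, -0.3, 0.7]
grip_width: 1.003
t 51.6 pos [0.6165 0.2734 0.1991] yaw 2.94 F [ 0.8077 -0.3119  0.7284] w 1.003 tilt [0.0006 0.0008] v 0.894
travel units [-0.0029  0.0753 -0.2199]
rot x units -0.02
```

```bash
python3 -m jog '[{"rot":[0,0,0],"travel":[0,0.03,-0.1],"jaw":-1},{"rot":[0,0,0],"travel":[0,0.03,-0.07],"jaw":-1},{"rot":[0,0,0],"travel":[0,0.01,-0.04],"jaw":-1},{"rot":[0,0,0],"travel":[0,0,0],"jaw":-1},{"rot":[0,0,0],"travel":[0,0,0],"jaw":-1}]';python3 go.py .6357 .3404 .0425 3.02
```

```text
time: 52.1
position: [0.634, 0.3344, 0.1983]
tool_rot: [1.171, 1.232, -1.172]
ft_force: [0.0, -0.7, -0.5]
grip_width: 0.998
t 52.1 pos [0.634  0.3344 0.1983] yaw 2.90 F [ 0.0439 -0.7302 -0.4914] w 0.998 tilt [ 0.0002 -0.0009] v 0.023
travel units [ 0.5194  0.0067 -0.0203]
rot x units -0.02
```

```bash
python3 -m jog '[{"rot":[-0.02,0,0],"travel":[0.06,0.004,-0.012],"jaw":-1},{"rot":[0,0,0],"travel":[0.12,0.002,-0.008],"jaw":-1},{"rot":[0,0,0],"travel":[0.12,0,0],"jaw":-1},{"rot":[0,0,0],"travel":[0.1,0,0],"jaw":-1},{"rot":[0,0,0],"travel":[0.08,0,0],"jaw":-1},{"rot":[0,0,0],"travel":[0.03,0,0],"jaw":-1},{"rot":[0,0,0],"travel":[0,0,0],"jaw":-1}]';python3 go.py .6357 .3404 .042 3.02
```

```text
time: 52.8
position: [0.6346, 0.3395, 0.0428]
tool_rot: [1.168, 1.234, -1.174]
ft_force: [-0.2, 0.0, 0.3]
grip_width: 0.999
t 52.8 pos [0.6346 0.3395 0.0428] yaw 2.97 F [-0.2121  0.0138  0.3143] w 0.999 tilt [-0.0028 -0.0021] v 0.041
travel units [ 0.0026  0.0037 -0.0027]
rot x units -0.01
```

```bash
python3 -m jog '[{"rot":[0,0,0],"travel":[0.002,0,0],"jaw":-1},{"rot":[0,0,0],"travel":[0,0,0],"jaw":1},{"rot":[0,0,0],"travel":[0,0,0],"jaw":1},{"rot":[0,0,0],"travel":[0,0,0],"jaw":1},{"rot":[0,0,0],"travel":[0,0,0],"jaw":1},{"rot":[0,0,0],"travel":[0,0,0],"jaw":1},{"rot":[0,0,0],"travel":[0,0,0],"jaw":1}]' 25;python3 go.py
python3 -m jog '[{"rot":[0,0,0],"travel":[-0.04,0,0],"jaw":1},{"rot":[0,0,0],"travel":[-0.1,0,0],"jaw":1},{"rot":[0,0,0],"travel":[-0.14,0,0],"jaw":1},{"rot":[0,0,0],"travel":[-0.14,0,0],"jaw":1},{"rot":[0,0,0],"travel":[-0.1,-0.02,0.05],"jaw":1},{"rot":[0,0,0],"travel":[0,-0.05,0.1],"jaw":1},{"rot":[0,0,0],"travel":[0,-0.06,0.12],"jaw":1},{"rot":[0,0,0],"travel":[0,-0.06,0.12],"jaw":1}]'
python3 go.py .5334 .0991 .2 3.02
```

```text
time: 53.5
position: [0.6356, 0.3415, 0.0444]
tool_rot: [1.17, 1.233, -1.17]
ft_force: [0.7, 0.9, 0.5]
grip_width: 0.568
t 53.5 pos [0.6356 0.3415 0.0444] yaw 3.03 F [0.6543 0.905  0.5434] w 0.568 tilt [ 0.0005 -0.    ] v 0.002
time: 54.3
position: [0.5834, 0.2208, 0.2005]
tool_rot: [1.169, 1.234, -1.17]
ft_force: [0.3, -0.4, -2.3]
grip_width: 0.569
t 54.3 pos [0.5834 0.2208 0.2005] yaw 3.09 F [ 0.2677 -0.436  -2.2897] w 0.569 tilt [-0.0005 -0.0005] v 1.005
travel units [ 0.0018 -0.1885  0.396 ]
rot x units 0.01
```

```bash
python3 -m jog '[{"rot":[0,0,0],"travel":[0,-0.06,0.12],"jaw":1},{"rot":[0,0,0],"travel":[0,-0.05,0.1],"jaw":1},{"rot":[0,0,0],"travel":[0,-0.04,0.08],"jaw":1},{"rot":[0,0,0],"travel":[0,-0.03,0.06],"jaw":1},{"rot":[0,0,0],"travel":[0,-0.015,0.04],"jaw":1},{"rot":[0,0,0],"travel":[0,0,0],"jaw":1},{"rot":[0,0,0],"travel":[0,0,0],"jaw":1}]';python3 go.py .5334 .1002 .053 3.02
```

```text
time: 55.0
position: [0.5325, 0.0992, 0.2006]
tool_rot: [1.17, 1.233, -1.17]
ft_force: [0.7, 0.1, -2.6]
grip_width: 0.569
t 55.0 pos [0.5325 0.0992 0.2006] yaw 3.03 F [ 0.6939  0.0503 -2.5604] w 0.569 tilt [ 0.0004 -0.    ] v 0.021
travel units [ 0.4922  0.003  -0.0032]
rot x units 0.0
```

```bash
python3 -m jog '[{"rot":[0,0,0],"travel":[0.06,0.002,-0.003],"jaw":1},{"rot":[0,0,0],"travel":[0.12,0,0],"jaw":1},{"rot":[0,0,0],"travel":[0.12,0,0],"jaw":1},{"rot":[0,0,0],"travel":[0.1,0,0],"jaw":1},{"rot":[0,0,0],"travel":[0.05,0,0],"jaw":1},{"rot":[0,0,0],"travel":[0.02,0,0],"jaw":1},{"rot":[0,0,0],"travel":[0,0,0],"jaw":1},{"rot":[0,0,0],"travel":[0,0,0],"jaw":1}]';python3 go.py .5334 .1002 .0525 3.02
```

```text
time: 55.8
position: [0.5343, 0.1003, 0.0608]
tool_rot: [1.171, 1.232, -1.168]
ft_force: [-0.9, 0.9, -3.1]
grip_width: 0.569
t 55.8 pos [0.5343 0.1003 0.0608] yaw 3.05 F [-0.8805  0.8694 -3.0868] w 0.569 tilt [0.0024 0.0005] v 0.009
travel units [ 0.0276 -0.0032  0.0003]
rot x units 0.01
```

```bash
python3 -m jog '[{"rot":[0,0,0],"travel":[0.014,-0.002,0],"jaw":1},{"rot":[0,0,0],"travel":[0.008,0,0],"jaw":1},{"rot":[0,0,0],"travel":[0.002,0,0],"jaw":1},{"rot":[0,0,0],"travel":[0,0,0],"jaw":1}]'; python3 go.py .5334 .1002 .0523 3.02
```

```text
time: 56.2
position: [0.5326, 0.0994, 0.0523]
tool_rot: [1.17, 1.233, -1.17]
ft_force: [-0.1, -1.1, -2.6]
grip_width: 0.569
t 56.2 pos [0.5326 0.0994 0.0523] yaw 3.02 F [-0.0881 -1.0827 -2.5813] w 0.569 tilt [ 0.0002 -0.0004] v 0.003
travel units [ 0.0001  0.0028 -0.0026]
rot x units -0.0
```

```bash
python3 -m jog '[{"rot":[0,0,0],"travel":[0.002,0,0],"jaw":1},{"rot":[0,0,0],"travel":[0,0,0],"jaw":1}]'
```

```text
time: 56.4
position: [0.5327, 0.0994, 0.0523]
tool_rot: [1.17, 1.233, -1.171]
ft_force: [-3.2, -1.3, 5.1]
grip_width: 0.571
```

Contact. I'll release, lift, back away to the tray side and check.

```bash
python3 -m jog '[{"rot":[0,0,0],"travel":[-0.001,0,0],"jaw":1},{"rot":[0,0,0],"travel":[0,0,0],"jaw":-1},{"rot":[0,0,0],"travel":[0,0,0],"jaw":-1},{"rot":[0,0,0],"travel":[0,0,0],"jaw":-1},{"rot":[0,0,0],"travel":[0,0,0],"jaw":-1},{"rot":[0,0,0],"travel":[-0.05,0,0],"jaw":-1},{"rot":[0,0,0],"travel":[-0.12,0,0],"jaw":-1},{"rot":[0,0,0],"travel":[-0.14,0,0],"jaw":-1}]';python3 -m jog '[{"rot":[0,0,0],"travel":[-0.14,0.0,0],"jaw":-1},{"rot":[0,0,0],"travel":[-0.14,0.0,0],"jaw":-1},{"rot":[0,0,0],"travel":[-0.1,0,-0.02],"jaw":-1},{"rot":[0,0,0],"travel":[-0.04,0.03,0],"jaw":-1},{"rot":[0,0,0],"travel":[0,0.04,0],"jaw":-1},{"rot":[0,0,0],"travel":[0,0,0],"jaw":-1},{"rot":[0,0,0],"travel":[0,0,0],"jaw":-1}]'
python3 go.py
python3 - <<'E'
from h import *
for n in ['scene','side','wrist']: cv2.imwrite(f'pics/{n}11.png',ctrl.get_image(n)[:,:,::-1])
crop('pics/scene11.png',225,140,195,130,4,'pics/s11c.png')
crop('pics/side11.png',230,120,200,150,4,'pics/d11c.png')
E
```

```text
time: 57.2
position: [0.5315, 0.0997, 0.1457]
tool_rot: [1.169, 1.236, -1.171]
ft_force: [1.0, 0.4, 0.4]
grip_width: 0.992
time: 57.9
position: [0.5527, 0.1071, 0.2711]
tool_rot: [1.17, 1.235, -1.17]
ft_force: [-0.7, 0.5, -0.0]
grip_width: 0.999
t 57.9 pos [0.5527 0.1071 0.2711] yaw 3.07 F [-0.6629  0.5001 -0.0445] w 0.999 tilt [-0.0005  0.0004] v 0.018
```

View pics/s11c.png

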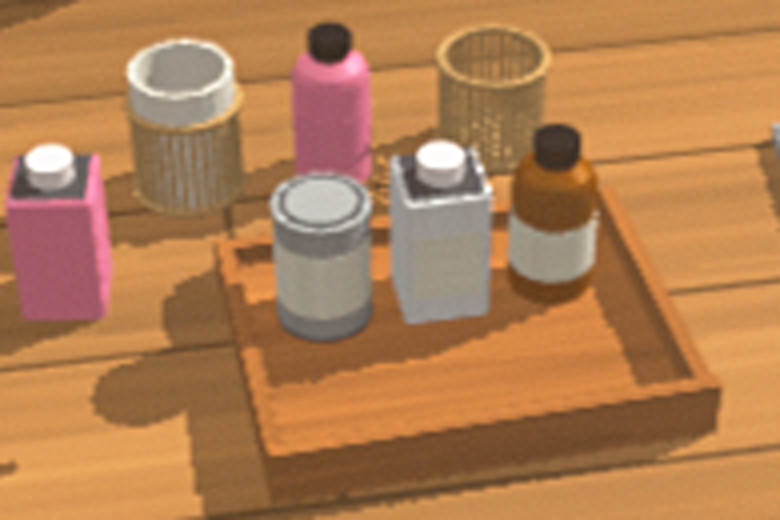

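View pics/scene11.png

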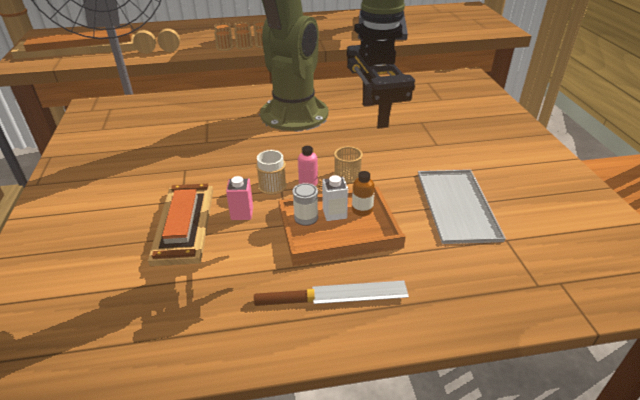

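View pics/side11.png

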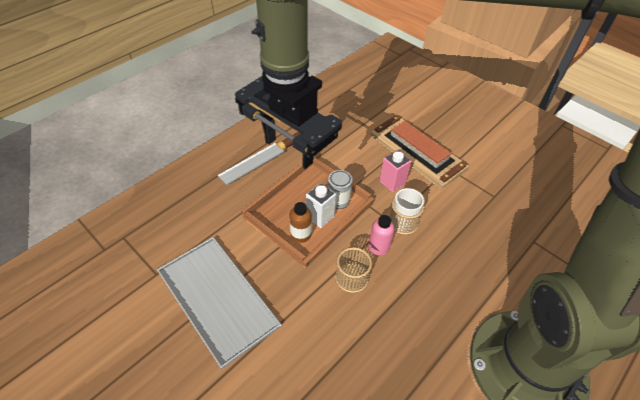

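View pics/wrist11.png

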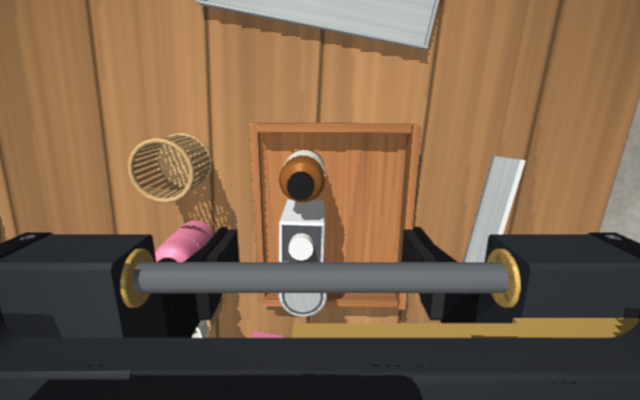

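The scene crop matches the first one within about 0.5 px: tin lid (321,202), can cap (440,153), bottle cap (558,138). All three stand upright, the bystanders and pink look-alikes haven't moved, the tray is empty and the stone is on the mat. I'm handing the job in.

```bash
python3 -c "
from bench import ctrl
print(ctrl.close_job())"
```

```text
the job is handed in; nothing more can be done
None
```

The job is done and handed in at about 58 s of the 144 s allowed, with the gripper clear of everything. I stood the bottle, can and tin in the drip tray, laid the whetstone on the mat, and put the three containers back upright in the caddy.

- **Containers:** in the last scene picture each one is within about 0.5 px (1–2 mm) of where it first stood. The drip tray is empty.
- **Whetstone:** it lies flat, with its centre about 1–3 mm from the mat's centre. The two cameras disagree by about 3 mm across the board's width. Its direction agrees with the mat's to about 1°.
- **Bystanders:** the cup holders, the knife and the pink look-alikes show no visible movement.
- **Setting down:** each item was lowered until it touched and then released. The highest force I read was about 12 N, when the tin was put back. No check failed.

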